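# Set the slotted bracket against the glass cell and lock it

### The arm

A 7-joint arm with a two-finger parallel gripper is mounted at the origin on the work surface. World frame = base frame: x ahead of the robot, y to its left, z up, the work surface at z = 0. Lengths are in m, angles in rad, forces in N, time in s.
With the tool pointing down it reaches from about 0.425 to 0.875 m from the base axis. Payload 4.7 kg.
Tool frame: the origin (TCP) lies midway between the tips of the shut fingers; the grasp point (between the pads) lies 19 mm behind it; x points along the fingers, y is the direction in which the jaws open and shut, and the axes are right-handed (so a half turn about x gives the same grasp; the last joint's range is limited). The gripper opens to 87 mm and grips with 3 to 60 N. Pads are 19 mm wide; open, the fingers measure 117 mm over their backs; the gripper's body (75 mm by 190 mm) begins 51 mm behind the grasp point.
Start: joints at [-1.33, 0.321, -0.07, 1.45, 0.023, 1.371, -0.057], TCP at [0.146, 0.633, 0.185] pointing down, gripper open.
Joint ranges: [-2.86, 2.86], [-0.3, 2.09], [-1.38, 1.24], [0.06, 2.45], [-1.56, 4.7], [0.09, 2.05], [-2.69, 2.69]. Speed limits (rad/s): [2.57, 2.57, 3.14, 3.14, 3.14, 3.14, 3.14].

### API

Orientations are given as a rotation vector (axis times angle).
In Python, from bench import ctrl gives the robot as it stands. The module is installed in compiled form; this text tells all that it offers.
- The arm moves only by the tool servo_tool, never from a script. Its arguments are lists of equal length, an entry for each row: "dp": the shift along the tool's x, y, z in units of 25 mm (1.0 is 25 mm), a list of three; "yaw": the turn about the tool's x in units of 6 degrees (1.0 is 6 degrees). A call has exactly 5 rows; each row shifts and turns the commanded pose from where the row before left it, along the tool's axes as they then stand; what a row does not reach is not made up. A row lasts 1/10 s, in which the tool goes at most 50 mm and 8.59 degrees, less where a joint would pass 70% of its speed; a pose out of reach is approached as far as the arm can. A call is refused whole if a number of a shift passes 1 or a number of a turn 1, either way. A call with a gripper value outside its range is refused whole. "fingers" is the opening, from 0 (shut) to 1 (fully open), set as the call begins (left out, the last holds). The fingers move at their own pace and stop on an object; "grip_force" is the grip in N (left out, the last holds). Time passes only in rows, so rows that do not move let the fingers close, or fill a call up. It gives the time, the measured TCP pose, the force and the opening at its end, in the units of the state.
- ctrl.get_state(): the state, without advancing time (a new reading comes with each control period).
- ctrl.get_image(name): name is "side" or "top" or "wrist"; returns (picture, depth): 384x512x3 uint8, red, green, blue; 384x512 float32, m along the optical axis (not along the pixel's ray), 0 where there is no reading.
- ctrl.camera_info(name): a dict with "fx", "fy", "cx", "cy" (pixels), "extrinsics" (4x4, takes a point from world to camera coordinates); the wrist camera has in their place "hand_eye" (4x4, takes a point from camera to tool coordinates, whose origin is the TCP and whose axes are the tool frame's). Camera axes: x right, y down, z forward; pixel columns grow to the right and rows downward; lengths in m; the calibration is good to about 2 mm. A picture is of the moment at which its call begins: read the wrist's pose just before it. camera_info takes no time and is no camera call.
- ctrl.close_job(): hands the job in, once; it reports no verdict.
Trained networks look in the newest picture that a camera, given by its name, has taken for a name from the list of things; names that differ only in an ending like _2 or _b are one class to them, and where a whole thing is asked for, a point or a joint stands for the part that bears it (a point fixed in the world has none). Each returns a list of dicts, best first, with "score" (0 to 1); they miss things now and then, are a little off and sometimes report something else, mostly with a low value. They report only what shows in the picture. A call takes as long as a camera call. They do not tell look-alikes from the thing itself.
- ctrl.search_frame(camera, label): "extent" ([left, top, right, bottom] in pixels, round what is visible of it).
- ctrl.cut_out(camera, label): "region" (384x512 bool, what is visible of it) and "extent" ([left, top, right, bottom] in pixels, round what is visible of it).
The state is a dict: "time": time; "joint_positions": joint angles; "qd": joint speeds; "joint_torque": joint torques, N m; "position": TCP position; "tool_rot": TCP orientation; "ft_force": force on the tool from outside, world axes, zero at the start; "torque": the same for the moment, N m; "grip_width": opening from 0.0 (shut) to 1.0 (fully open).
Only numpy, scipy, OpenCV 4.12 (cv2) and the standard library are available. Lean on these libraries where they do the work, as an engineer would, in place of code of your own. Each camera call takes 0.05 s, during which the arm holds its last target.

### The job

By its yellow fin, slide the blue slotted bracket along its bolt slots up to the red line until its rubber pad bears lightly on the glass cell, without ever pressing hard on the glass. Then swing the red clamping lever clockwise (seen from above) until it is firmly tight, without forcing it, so that the bracket stays on the line; leave the bottle, beaker and jar alone.

Things in the scene. Friction and masses are not known exactly. Their poses are not given: they have to be found in the camera images.
- stand: fixed aluminium base plate, 360 x 120 x 12 mm. Origin on the bench; x = slide direction, from the lever towards the glass cell; z up. Spans x -135 to 225 mm. On y = 0 stand the lever's bolt (x = -45 mm) and a fixed low bolt (x = 25 mm, top 25 mm above the bench); both pass through the bracket's slots. A red line crosses the plate at x = 138 to 140 mm.
- bracket: loose blue slotted bracket on the stand, axes as the stand's, origin at its underside 12 mm above the bench. Its x in the stand's frame is 0 when pad meets cell and the plate's front edge (138 mm ahead) meets the red line; -38 to -16 mm at the start. Plate 6 mm thick, 50 wide; front wall 51 high with rubber pad, face 145 mm ahead of the origin. 0.42 to 0.81 kg; sliding takes 2 to 9 N.
- grip_fin (a point): a point on the yellow upright fin of the bracket, on the fin's middle plane, 16 mm below its top: bracket x = 95, y = 0, z = 45 mm. The fin is 14 mm thick (along y), 30 mm long (along x), its top 61 mm above the bracket's underside (73 mm above the bench). Pinch it across its thickness from above.
- cell: fragile upright glass cell with white cap, rigidly fixed on the stand: 68 mm diameter, cap top 80 mm above its foot, three short rods 21 mm higher on the side away from the bracket. Origin at the centre of its foot, 12 mm above the bench, at x = 179 mm of the stand. Never press it over 12 N: if a push is kept up against it, all of it, sliding drag included, soon comes onto the glass.
- clamp: red clamping lever with its steel flange (26 mm across) over the bracket's rear slot. Origin at the flange's underside on the bolt axis. Its x points along the lever arm.
- lever_tip (a point): centre of the vertical round end (16 mm diameter, 20 mm high, about 34 to 54 mm above the bench) of the lever arm, 64 mm from the bolt axis. The arm is 12 mm thick. Push it sideways, or pinch it, from above.
- lever_pivot (a point): point on the lever's bolt axis, level with lever_tip (about 44 mm above the bench).
- screw (a joint): turn of the clamping lever, rad, growing clockwise seen from above; starts at 0 to 0.4, turns easily (2 N at the tip) till the flange meets the bracket at about 0.8, then stiffens; end stop at 2.6. Stays where left. At 0 the arm points 200 degrees (counter-clockwise) from the stand's x. Firmly tight when 6 to 9 N at the tip barely turns it; over 13 N forces it.
- reagent: amber reagent bottle, 56 mm diameter, 120 mm tall, standing loose; origin at its foot. Leave alone.
- beaker: white open beaker, 66 mm across, 80 mm tall, standing loose; origin at its foot. Leave alone.
- jar: small jar with blue cap, 50 mm diameter, 60 mm tall, standing loose; origin at its foot. Leave alone.
Not all that is in view belongs to the job. Of the things shaped like the bracket, the blue one is meant.

How it is judged:
By the outcome, as a careful person would: the job done as asked, in the order asked, and still so for the second after the job is handed in, with the robot touching nothing.
It also fails if it takes over 72 s, if anything falls off the work surface, if the arm or the gripper's body presses on something with over 40 N, if the wrist force passes 120 N, or if a joint passes its speed limit or range.

## Working session

There is one attempt and no reset: what is moved stays moved. The work goes in short steps, Python scripts to look and compute and a tool call to move; the robot and the scene stay as the last step left them, time stands still between calls to the robot, and variables do not carry over. Pictures are saved under pics/ and viewed, and the job is handed in when it is done.

Besides the shell and the picture viewer there is one more tool, called after "Request:" in YAML: its name, and indented under it one key for each argument. servo_tool: Moves the arm, as the interface text tells. Its arguments: {"type":"object","properties":{"dp":{"type":"array","items":{"type":"array","items":{"type":"number"}}},"yaw":{"type":"array","items":{"type":"number"}},"fingers":{"type":"number"},"grip_force":{"type":"number"}},"required":["dp","yaw"]}

```bash
mkdir -p pics
cat > h.py <<'E'
from bench import ctrl
import numpy as np, cv2
from scipy.spatial.transform import Rotation as R
def snap(cam,fn):
    s=ctrl.get_state(); im,d=ctrl.get_image(cam); cv2.imwrite('pics/'+fn+'.png',im[:,:,::-1]); np.savez('pics/'+fn+'.npz',im=im,d=d,p=s['position'],r=s['tool_rot']); return im,d,s
def c2w(cam,s=None):
    i=ctrl.camera_info(cam)
    if cam=='wrist':
        T=np.eye(4);T[:3,:3]=R.from_rotvec(s['tool_rot']).as_matrix();T[:3,3]=s['position'];return i,T@np.array(i['hand_eye'])
    return i,np.linalg.inv(np.array(i['extrinsics']))
def cloud(cam,d,s=None):
    i,T=c2w(cam,s)
    v,u=np.mgrid[:384,:512]
    P=np.stack([(u-i['cx'])/i['fx']*d,(v-i['cy'])/i['fy']*d,d,np.ones_like(d)],-1)@T.T
    P=P[...,:3];P[d<=0]=np.nan;return P
E
python3 - <<'E'
from h import *
np.set_printoptions(precision=4,suppress=True)
for c in('top','side'):
    im,d,s=snap(c,c+'0')
    for l in('bracket','cell','clamp'):
        for r in ctrl.search_frame(c,l): print(c,l,round(r['score'],2),np.round(r['extent']))
    print(c2w(c)[1])
s=ctrl.get_state();print(s);print(R.from_rotvec(s['tool_rot']).as_matrix())
E
```

```text
top bracket 0.94 [309. 156. 412. 185.]
top bracket 0.93 [132. 237. 206. 328.]
top bracket 0.83 [170. 163. 269. 195.]
top bracket 0.61 [309. 235. 362. 336.]
top cell 0.92 [126. 146. 173. 186.]
top clamp 0.86 [248. 176. 287. 188.]
[[ 0.0028 -0.9932  0.116   0.4124]
 [-1.     -0.003  -0.0009 -0.0304]
 [ 0.0012 -0.116  -0.9932  1.0947]
 [ 0.      0.      0.      1.    ]]
side bracket 0.98 [234. 159. 269. 226.]
side bracket 0.95 [132. 277. 249. 319.]
side bracket 0.91 [293. 248. 357. 327.]
side bracket 0.72 [116. 157. 187. 222.]
side bracket 0.68 [254. 202. 275. 227.]
side cell 0.77 [227. 126. 256. 171.]
side cell 0.28 [234. 155. 268. 226.]
side clamp 0.79 [253. 201. 278. 226.]
[[ 0.9236 -0.2178  0.3154  0.2095]
 [-0.3827 -0.5725  0.7251 -0.7503]
 [ 0.0227 -0.7904 -0.6121  0.6833]
 [ 0.      0.      0.      1.    ]]
{'time': 0.4, 'joint_positions': array([-1.3299,  0.3211, -0.0701,  1.4507,  0.0226,  1.3708, -0.0569]), 'qd': array([ 0.0007, -0.0009, -0.0003, -0.0017,  0.0005,  0.0019,  0.0004]), 'joint_torque': array([  0.0002, -49.0458,  -0.4022, -31.2289,  -0.0635,   0.0364,
         0.0001]), 'position': array([0.1461, 0.6333, 0.1853]), 'tool_rot': array([ 0.1778,  1.5634, -0.1782]), 'ft_force': array([-0.0141, -0.0088,  0.0908]), 'torque': array([-0.007 ,  0.0045,  0.0059]), 'grip_width': 1.0029254326165613}
[[-0.      0.2248  0.9744]
 [-0.0002  0.9744 -0.2248]
 [-1.     -0.0002  0.    ]]
```

View pics/top0.png

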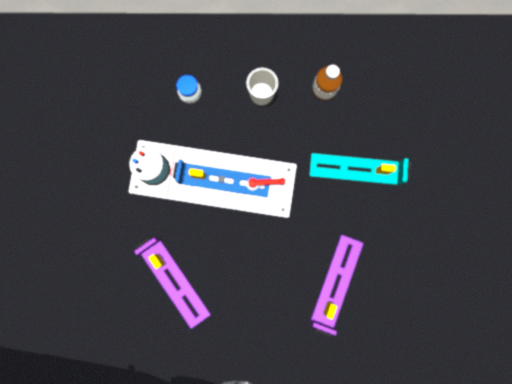

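View pics/side0.png

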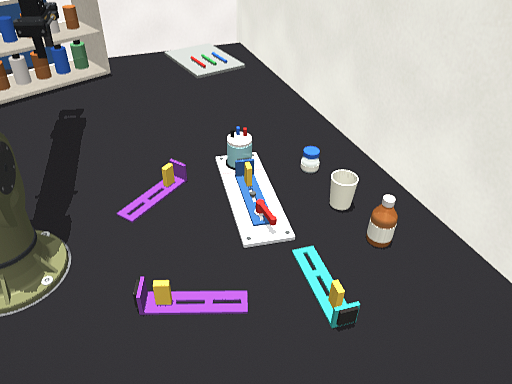

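Candidates in the top view are the blue bracket on the white stand (178-270, 162-196), cyan (310-408, 155-185), purple (137-208, 240-326) and purple (314-362, 237-333). The one on the stand, with the lever and cell, is true blue and fits the description. I'll confirm it in a crop and measure.

Run:
```python
from h import *
np.set_printoptions(precision=4,suppress=True)
D=np.load('pics/top0.npz');im=D['im'];d=D['d'];P=cloud('top',d)
cv2.imwrite('pics/crop1.png',cv2.resize(im[130:225,115:310],None,fx=4,fy=4,interpolation=cv2.INTER_CUBIC)[:,:,::-1])
hsv=cv2.cvtColor(im,cv2.COLOR_RGB2HSV)
roi=np.zeros((384,512),bool);roi[135:222,122:302]=1
def pts(m): q=P[m&roi];return q[~np.isnan(q).any(1)]
h,s_,v=hsv[...,0].astype(int),hsv[...,1],hsv[...,2]
white=(v>120)&(s_<70)
q=pts(white&(P[...,2]<0.02)&(P[...,2]>0.0))
print('z plate',np.median(q[:,2]))
r=cv2.minAreaRect(q[:,:2].astype(np.float32)*1000);print('stand',r)
y=pts((h>20)&(h<35)&(s_>150)&(v>100));print('yellow',len(y),np.percentile(y[:,2],[5,50,95]))
t=y[y[:,2]>np.percentile(y[:,2],95)-.006];print('fin',cv2.minAreaRect(t[:,:2].astype(np.float32)*1000),t.mean(0))
b=pts((h>100)&(h<125)&(s_>150)&(v>60));lo=b[(b[:,2]<.026)];print('blue low',cv2.minAreaRect(lo[:,:2].astype(np.float32)*1000), np.median(lo[:,2]))
w=b[b[:,2]>.05];print('wall',w.mean(0),cv2.minAreaRect(w[:,:2].astype(np.float32)*1000))
rd=pts(((h<8)|(h>172))&(s_>130)&(v>80)&(P[...,0]<9));
rd2=rd[(rd[:,2]>.025)&(rd[:,2]<.075)];print('red',len(rd2),cv2.minAreaRect(rd2[:,:2].astype(np.float32)*1000),rd2[:,2].min(),rd2[:,2].max())
for l in('reagent','beaker','jar'):
    for o in ctrl.cut_out('top',l)[:1]:
        qq=P[o['region']];print(l,o['score'],np.nanmedian(qq,0))
```

```text
z plate 0.01190488430862846
stand ((555.2680053710938, 61.221435546875), (376.5259094238281, 125.67566680908203), 81.3425064086914)
yellow 95 [0.053  0.0719 0.0753]
fin ((556.8949584960938, 85.80766296386719), (26.81666374206543, 12.377645492553711), 79.1513671875) [0.5572 0.0858 0.0726]
blue low ((548.8668823242188, 27.54859161376953), (191.32382202148438, 43.930335998535156), 81.27151489257812) 0.01788927275436758
wall [0.563  0.1299 0.0643] ((576.410400390625, 158.0193328857422), (90.04816436767578, 41.890655517578125), 67.35587310791016)
red 184 ((540.7386474609375, -63.554988861083984), (15.568978309631348, 75.27361297607422), 4.030620098114014) 0.04546090035196615 0.058096778666666626
beaker 0.62 [ 0.7632 -0.0533  0.0411]
jar 0.78 [0.7454 0.1085 0.0582]
```

```bash
ls pics
```

```text
crop1.png
side0.npz
side0.png
top0.npz
top0.png
```

View pics/crop1.png

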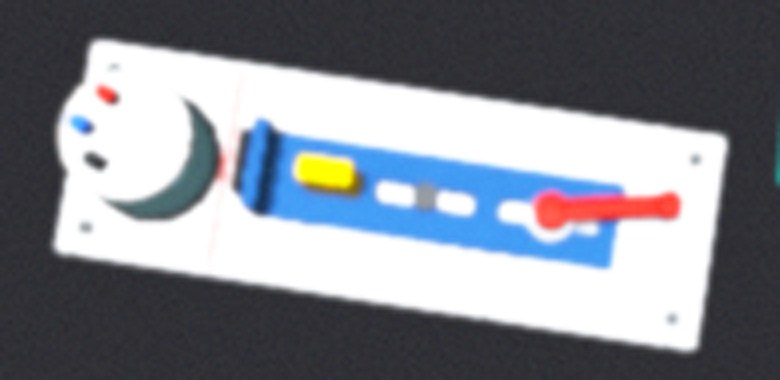

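Request:
servo_tool:
  dp:
    - [0,-0.73,0.87]
    - [0,-0.73,0.87]
    - [0,-0.73,0.87]
    - [0,-0.73,0.87]
    - [0,-0.73,0.87]
  yaw: [0,0,0,0,0]

```text
time: 1.05
position: [0.2323, 0.5191, 0.1856]
tool_rot: [0.178, 1.563, -0.178]
ft_force: [0.1, 0.7, 0.4]
grip_width: 0.999
```

Request:
servo_tool:
  dp:
    - [0,-0.73,0.87]
    - [0,-0.73,0.87]
    - [0,-0.73,0.87]
    - [0,-0.73,0.87]
    - [0,-0.73,0.87]
  yaw: [0,0,0,0,0]

```text
time: 1.55
position: [0.3178, 0.4057, 0.1857]
tool_rot: [0.179, 1.563, -0.178]
ft_force: [0.9, -0.6, -0.8]
grip_width: 0.998
```

Request:
servo_tool:
  dp:
    - [0,-0.73,0.87]
    - [0,-0.73,0.87]
    - [0,-0.73,0.87]
    - [0,-0.73,0.87]
    - [0,-0.73,0.87]
  yaw: [0,0,0,0,0]

```text
time: 2.05
position: [0.4032, 0.2923, 0.1858]
tool_rot: [0.179, 1.563, -0.177]
ft_force: [0.2, 1.1, -0.5]
grip_width: 1.0
```

Request:
servo_tool:
  dp:
    - [0,-0.73,0.87]
    - [0,-0.73,0.87]
    - [0,-0.73,0.87]
    - [0,-0.73,0.87]
    - [0,-0.73,0.87]
  yaw: [0,0,0,0,0]

```text
time: 2.55
position: [0.4886, 0.179, 0.1858]
tool_rot: [0.178, 1.563, -0.178]
ft_force: [-0.2, 0.8, 0.5]
grip_width: 0.997
```

Request:
servo_tool:
  dp:
    - [0,0,0]
    - [0,0,0]
    - [0,0,0]
    - [0,0,0]
    - [0,0,0]
  yaw: [1,1,1,1,1]

```text
time: 3.05
position: [0.488, 0.1799, 0.1857]
tool_rot: [0.591, 1.489, -0.59]
ft_force: [-0.1, 0.2, 0.1]
grip_width: 1.001
```

Request:
servo_tool:
  dp:
    - [0,0,0]
    - [0,0,0]
    - [0,0,0]
    - [0,0,0]
    - [0,0,0]
  yaw: [1,1,1,1,1]

```text
time: 3.55
position: [0.488, 0.18, 0.1857]
tool_rot: [0.991, 1.333, -0.991]
ft_force: [0.3, -0.8, -0.1]
grip_width: 1.0
```

Request:
servo_tool:
  dp:
    - [0,0,0]
    - [0,0,0]
    - [0,0,0]
    - [0,0,0]
    - [0,0,0]
  yaw: [1,1,1,1,0.28]

```text
time: 4.05
position: [0.488, 0.1799, 0.1857]
tool_rot: [1.321, 1.133, -1.321]
ft_force: [0.4, -0.2, -0.1]
grip_width: 0.999
```

Request:
servo_tool:
  dp:
    - [0,0.66,0.66]
    - [0,0.66,0.66]
    - [0,0.66,0.66]
    - [0,0.66,0.66]
    - [0,0.66,0.66]
  yaw: [0,0,0,0,0]

```text
time: 4.55
position: [0.5576, 0.0853, 0.1856]
tool_rot: [1.319, 1.135, -1.318]
ft_force: [0.9, 0.8, 0.2]
grip_width: 1.006
```

Run:
```python
from h import *
np.set_printoptions(precision=4,suppress=True)
print(ctrl.camera_info('wrist'))
im,d,s=snap('wrist','w1')
print(s['position'],R.from_rotvec(s['tool_rot']).as_matrix(),s['joint_positions'])
```

```text
{'fx': 284.92821678495824, 'fy': 284.92821678495824, 'cx': 255.67908351009723, 'cy': 188.5466780478587, 'hand_eye': array([[-0.0005, -0.2629,  0.9648, -0.1995],
       [ 1.    , -0.001 ,  0.0002, -0.0001],
       [ 0.0009,  0.9648,  0.2629, -0.072 ],
       [ 0.    ,  0.    ,  0.    ,  1.    ]])}
[0.5576 0.0853 0.1856] [[ 0.0004  0.9889 -0.1489]
 [ 0.0003 -0.1489 -0.9889]
 [-1.      0.0003 -0.0003]] [-0.6566  0.1422  0.5075  1.6867 -0.0712  1.3305 -0.2859]
```

View pics/w1.png

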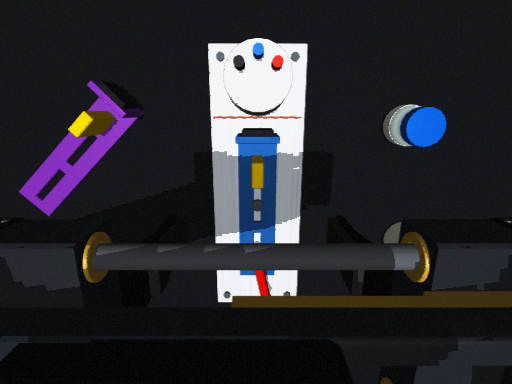

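The wrist view shows the blue bracket with its yellow fin at (258,172), the red line at row 118, the cell cap at (258,85) and the lever at (262,280).

```bash
cat > m.py <<'E'
from h import *
import sys
np.set_printoptions(precision=4,suppress=True)
fn=sys.argv[1]
D=np.load('pics/%s.npz'%fn);im=D['im'];d=D['d'];s=dict(position=D['p'],tool_rot=D['r']);P=cloud('wrist',d,s)
hsv=cv2.cvtColor(im,cv2.COLOR_RGB2HSV);h,s_,v=hsv[...,0].astype(int),hsv[...,1],hsv[...,2]
def pts(m): q=P[m];return q[~np.isnan(q).any(1)]
# white plate edges: rows 
V,U=np.mgrid[:384,:512]
roi=(U>190)&(U<320)&(V<240)
z=P[...,2]
pl=pts(roi&(abs(z-.012)<.005)&(s_<60)&(v>60))
print('plate',len(pl),np.median(pl[:,2]),cv2.minAreaRect(pl[:,:2].astype(np.float32)*1000))
A=[]
for r in range(100,230,4):
    m=np.where((abs(z[r]-.012)<.004)&(U[0]>190)&(U[0]<320))[0]
    if len(m)>5: A.append((P[r,m[0],:2],P[r,m[-1],:2]))
A=np.array(A)
for k in(0,1):
    f=cv2.fitLine(A[:,k].astype(np.float32),cv2.DIST_HUBER,0,1e-4,1e-4).ravel();print('edge',f,np.degrees(np.arctan2(f[1],f[0])))
rl=pts(roi&(abs(z-.012)<.006)&((h<8)|(h>172))&(s_>90)&(V<135)&(V>105))
f=cv2.fitLine(rl[:,:2].astype(np.float32),cv2.DIST_HUBER,0,1e-4,1e-4).ravel();print('redline',len(rl),rl.mean(0),np.degrees(np.arctan2(f[1],f[0])))
y=pts(roi&(h>18)&(h<35)&(s_>140)&(v>60)&(V>140))
t=y[y[:,2]>.066];print('fin top',len(t),t[:,2].mean(),cv2.minAreaRect(t[:,:2].astype(np.float32)*1000))
b=pts(roi&(h>98)&(h<125)&(s_>120)&(v>40)&(V>100)&(V<150));w=b[b[:,2]>.055]
print('wall',len(w),w.mean(0),cv2.minAreaRect(w[:,:2].astype(np.float32)*1000))
c=pts(roi&(z>.085)&(z<.1)&(s_<40)&(v>80)&(V<125));print('cap',len(c),cv2.minEnclosingCircle(c[:,:2].astype(np.float32)*1000))
E
python3 m.py w1
```

```text
plate 9674 0.0122094092837019 ((562.8236083984375, 107.49195861816406), (255.58590698242188, 120.39627838134766), 81.4567642211914)
edge [0.1506 0.9886 0.4989 0.0819] 81.33551
edge [0.1522 0.9883 0.6205 0.0951] 81.244286
redline 121 [0.5675 0.1494 0.0126] -8.633985
fin top 309 0.07299366420518151 ((560.1830444335938, 87.81684875488281), (28.885499954223633, 12.52536678314209), 81.2593765258789)
wall 344 [0.5658 0.1256 0.0631] ((565.8441162109375, 125.4908676147461), (8.086393356323242, 48.28177261352539), 81.48468780517578)
cap 3606 ((575.1182861328125, 188.66871643066406), 33.83366394042969)
```

Request:
servo_tool:
  dp:
    - [0.8,0.08,-0.12]
    - [0.8,0,0]
    - [0.8,0,0]
    - [0.8,0,0]
    - [0.8,0,0]
  yaw: [0.02,0,0,0,0]

```text
time: 5.1
position: [0.5595, 0.0888, 0.0848]
tool_rot: [1.321, 1.134, -1.32]
ft_force: [0.4, 0.1, 0.6]
grip_width: 1.001
```

Request:
servo_tool:
  dp:
    - [0.6,0,0]
    - [0.6,0,0]
    - [0.5,0,0]
    - [0.2,0,0]
    - [0,0,0]
  yaw: [0,0,0,0,0]

```text
time: 5.6
position: [0.5592, 0.0885, 0.0374]
tool_rot: [1.321, 1.133, -1.322]
ft_force: [0.2, 1.1, -0.5]
grip_width: 1.0
```

Run:
```python
from h import *
im,d,s=snap('wrist','w2');print(s['position'],s['ft_force'],s['time'])
snap('top','t2')
```

```text
[0.55916072 0.08845529 0.03735119] [ 0.16104479  1.09089436 -0.54020923] 5.6
```

View pics/w2.png

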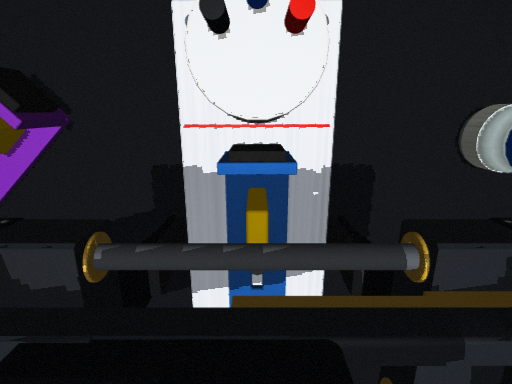

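Request:
servo_tool:
  dp:
    - [0,0.03,0]
    - [0,0,0]
    - [0,0,0]
    - [0,0,0]
    - [0,0,0]
  yaw: [0,0,0,0,0]
  fingers: 0.0
  grip_force: 25

```text
time: 6.2
position: [0.5603, 0.0885, 0.0381]
tool_rot: [1.322, 1.133, -1.321]
ft_force: [-0.2, 0.3, 0.3]
grip_width: 0.633
```

Request:
servo_tool:
  dp:
    - [0,0,0]
    - [0,0,0]
    - [0,0,0]
    - [0,0,0]
    - [0,0,0]
  yaw: [0,0,0,0,0]

```text
time: 6.7
position: [0.5603, 0.0885, 0.0379]
tool_rot: [1.321, 1.133, -1.321]
ft_force: [0.6, 0.0, -0.1]
grip_width: 0.168
```

Run:
```python
from h import *
np.set_printoptions(precision=4,suppress=True)
D=np.load('pics/w2.npz');im=D['im'];d=D['d'];s=dict(position=D['p'],tool_rot=D['r']);P=cloud('wrist',d,s)
u=np.array([.1513,.9885])
for r in range(118,176,2):
    q=P[r,256];print(r,im[r,256],round(1000*(q[:2]@u)-94.5,1),round(q[2]*1000,1))
```

```text
118 [239 238 237] 146.1 91.5
120 [46 49 47] 143.0 18.5
122 [52 52 56] 141.5 19.0
124 [144  84  86] 139.8 12.4
126 [244  50  43] 138.3 12.4
128 [238 241 245] 136.8 12.7
130 [238 241 245] 135.3 12.7
132 [238 241 246] 133.7 11.5
134 [238 241 245] 132.1 11.6
136 [238 241 246] 130.7 12.4
138 [237 241 245] 129.2 12.7
140 [237 241 245] 127.6 12.5
142 [237 241 245] 126.1 12.6
144 [28 27 29] 126.3 28.8
146 [12 12  8] 126.3 41.0
148 [5 8 6] 126.2 51.1
150 [ 9 13 12] 126.3 61.2
152 [30 29 31] 125.1 61.8
154 [33 33 31] 123.9 61.8
156 [33 33 33] 122.8 63.1
158 [32 33 33] 121.4 61.7
160 [32 30 31] 120.1 61.7
162 [20 49 94] 118.9 61.9
164 [ 32 103 192] 117.8 62.5
166 [ 32  99 190] 116.6 62.9
168 [ 30  97 184] 115.1 61.8
170 [ 27  96 183] 114.3 63.8
172 [ 29  99 181] 112.9 63.6
174 [20 52 99] 111.5 62.9
```

Request:
servo_tool:
  dp:
    - [0,0,-0.08]
    - [0,0,-0.08]
    - [0,0,-0.08]
    - [0,0,-0.08]
    - [0,0,-0.08]
  yaw: [0,0,0,0,0]

```text
time: 7.2
position: [0.5619, 0.0986, 0.038]
tool_rot: [1.321, 1.133, -1.321]
ft_force: [-0.1, -0.0, -0.7]
grip_width: 0.001
```

Request:
servo_tool:
  dp:
    - [0,0,-0.04]
    - [0,0,-0.04]
    - [0,0,-0.04]
    - [0,0,0]
    - [0,0,0]
  yaw: [0,0,0,0,0]

```text
time: 7.7
position: [0.5623, 0.1013, 0.038]
tool_rot: [1.321, 1.133, -1.321]
ft_force: [-0.7, -0.1, -0.3]
grip_width: 0.003
```

```bash
cat > g.py <<'E'
from h import *
import sys
np.set_printoptions(precision=4,suppress=True)
im,d,s=snap('wrist',sys.argv[1]);P=cloud('wrist',d,s)
u=np.array([.1513,.9885])
print(s['position'],s['ft_force'],'tcp u',1000*s['position'][:2]@u-94.5,'f.u',s['ft_force'][:2]@u)
L=[];F=[]
for c in range(245,272,3):
    Z=P[90:175,c,2];U_=1000*(P[90:175,c,:2]@u)-94.5
    m=(Z>.025)&(Z<.056)
    I=im[90:175,c].astype(int);rd=(I[:,0]-I[:,1]>70)&(abs(Z-.012)<.004)
    if m.sum():F.append(np.median(U_[m]))
    if rd.sum():L.append(U_[rd].mean())
print('pad face',np.round(F,1),'line',np.round(L,1))
E
python3 g.py w3
```

```text
[0.5623 0.1013 0.038 ] [-0.6995 -0.1476 -0.2831] tcp u 90.6621386002954 f.u -0.2516894483150411
pad face [126.2 126.3 126.2 126.2 126.1 126.2 126.2 126.2 126.3] line []
```

View pics/w3.png

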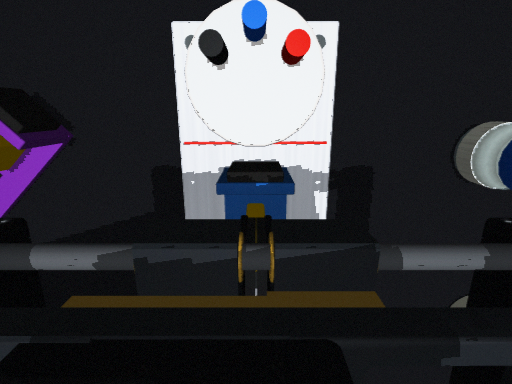

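Run:
```python
from h import *
snap('side','s3');im,d,s=snap('top','t3');print(s['grip_width'],s['position'])
a=cv2.imread('pics/s3.png')[110:260,180:330];cv2.imwrite('pics/s3c.png',cv2.resize(a,None,fx=4,fy=4))
```

```text
0.0052308306800129285 [0.56224969 0.10123508 0.03795516]
```

View pics/s3c.png

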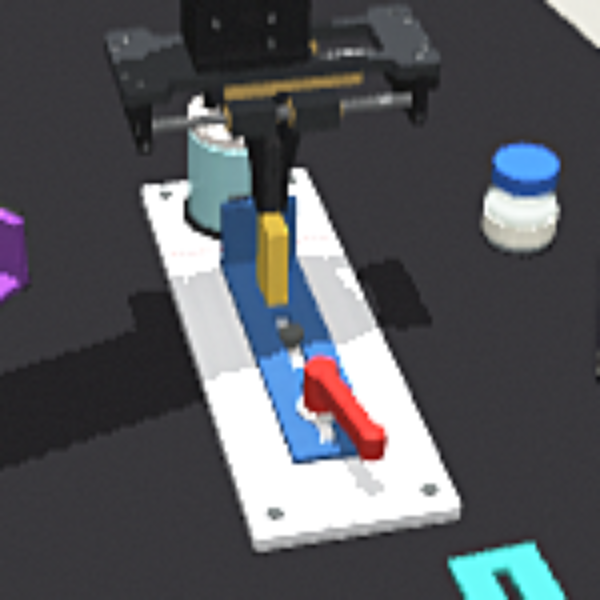

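Run:
```python
from h import *
np.set_printoptions(precision=1,suppress=True)
u=np.array([.1513,.9885]);n=np.array([-.9885,.1513])
def st(P): return np.stack([1000*P[...,:2]@u-94.5,1000*P[...,:2]@n+540.2,1000*P[...,2]],-1)
for cam,f in(('wrist','w3'),('side','s3'),('side','side0'),('wrist','w2'),('wrist','w1')):
    D=np.load('pics/%s.npz'%f);im=D['im'];s=dict(position=D['p'],tool_rot=D['r']);P=st(cloud(cam,D['d'],s))
    hsv=cv2.cvtColor(im,cv2.COLOR_RGB2HSV);h,s_,v=hsv[...,0].astype(int),hsv[...,1],hsv[...,2]
    m=(h>18)&(h<35)&(s_>140)&(v>50)&(abs(P[...,1])<15)&(P[...,2]<90)&(P[...,2]>18)&(P[...,0]>30)&(P[...,0]<120)
    q=P[m];print(f,len(q),np.percentile(q,[2,50,98],axis=0) if len(q) else '')
    if f in('s3','w3'):
        m=(v<60)&(abs(P[...,1])<60)&(P[...,2]>22)&(P[...,2]<100)&(P[...,0]>30)&(P[...,0]<112)
        if f=='s3': q=P[m];print('dark',len(q),np.percentile(q,[2,25,50,75,98],axis=0))
D=np.load('pics/s3.npz');P=st(cloud('side',D['d']))
for r in range(140,190,4): print(r,[ (D['im'][r,c].tolist(),P[r,c].round().tolist()) for c in (244,248,252)])
```

```text
w3 224 [[90.3 -6.1 21.5]
 [91.2  0.3 36.5]
 [91.7  6.3 49.2]]
s3 154 [[57.4 -4.6 19.8]
 [61.9  3.8 51.1]
 [82.8  8.5 72.5]]
dark 75 [[76.3 -7.2 75. ]
 [78.7 -3.6 81.2]
 [80.1  2.3 87.6]
 [81.3  7.8 94.1]
 [92.4 10.8 99.3]]
side0 124 [[57.3 -4.3 19.4]
 [61.1  3.7 45.8]
 [98.1  8.4 69.3]]
w2 1132 [[70.6 -6.1 23.9]
 [87.1  0.1 72.6]
 [91.5  6.8 74.4]]
w1 372 [[63.  -6.4 27.9]
 [80.3  0.3 72.9]
 [91.4  6.  74.6]]
140 [([41, 43, 46], [51.0, 17.0, 159.0]), ([42, 44, 45], [50.0, 8.0, 158.0]), ([101, 84, 47], [59.0, -4.0, 152.0])]
144 [([34, 35, 36], [52.0, 17.0, 147.0]), ([50, 49, 50], [87.0, -1.0, 124.0]), ([27, 26, 28], [80.0, -10.0, 127.0])]
148 [([26, 26, 26], [77.0, 11.0, 120.0]), ([36, 36, 37], [78.0, 1.0, 118.0]), ([23, 23, 23], [78.0, -9.0, 117.0])]
152 [([27, 26, 25], [79.0, 11.0, 107.0]), ([31, 32, 31], [80.0, 0.0, 106.0]), ([69, 70, 71], [78.0, -10.0, 105.0])]
156 [([19, 17, 17], [80.0, 10.0, 95.0]), ([39, 39, 41], [79.0, 0.0, 94.0]), ([255, 255, 255], [202.0, -42.0, 11.0])]
160 [([17, 14, 10], [80.0, 10.0, 83.0]), ([38, 37, 39], [81.0, -0.0, 81.0]), ([44, 87, 141], [113.0, -19.0, 58.0])]
164 [([99, 102, 73], [109.0, 3.0, 51.0]), ([244, 208, 81], [81.0, -1.0, 69.0]), ([30, 64, 111], [105.0, -17.0, 51.0])]
168 [([94, 99, 71], [89.0, 8.0, 53.0]), ([224, 188, 74], [62.0, 4.0, 71.0]), ([49, 71, 88], [108.0, -18.0, 36.0])]
172 [([94, 100, 74], [86.0, 8.0, 42.0]), ([185, 154, 61], [61.0, 4.0, 59.0]), ([46, 68, 90], [109.0, -19.0, 23.0])]
176 [([131, 120, 59], [85.0, 8.0, 31.0]), ([187, 156, 62], [60.0, 4.0, 48.0]), ([26, 61, 113], [102.0, -17.0, 15.0])]
180 [([100, 108, 86], [86.0, 8.0, 17.0]), ([185, 155, 61], [64.0, 3.0, 32.0]), ([35, 84, 157], [83.0, -13.0, 16.0])]
184 [([51, 91, 146], [71.0, 11.0, 16.0]), ([190, 156, 57], [61.0, 3.0, 22.0]), ([33, 81, 155], [66.0, -9.0, 16.0])]
188 [([57, 92, 144], [nan, nan, nan]), ([46, 82, 128], [50.0, 6.0, 18.0]), ([43, 78, 125], [52.0, -5.0, 15.0])]
```

Run:
```python
import cv2
a=cv2.imread('pics/w3.png')[140:310,180:340];cv2.imwrite('pics/w3c.png',cv2.resize(a,None,fx=3.5,fy=3.5,interpolation=cv2.INTER_CUBIC))
```

```text
(no output)
```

View pics/w3c.png

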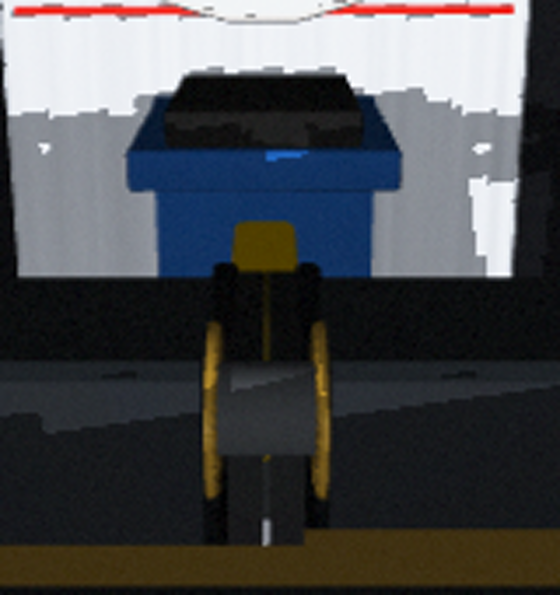

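Run:
```python
from h import *
np.set_printoptions(precision=1,suppress=True)
u=np.array([.1513,.9885]);n=np.array([-.9885,.1513])
def st(P): return np.stack([1000*P[...,:2]@u-94.5,1000*P[...,:2]@n+540.2,1000*P[...,2]],-1)
D=np.load('pics/w3.npz');P=st(cloud('wrist',D['d'],dict(position=D['p'],tool_rot=D['r'])))
for r in range(200,300,5): print(r,[(D['im'][r,c].tolist(),P[r,c].round().tolist()) for c in (244,252,256,260,268)])
```

```text
200 [([16, 50, 99], [93.0, 9.0, 18.0]), ([12, 50, 95], [93.0, 3.0, 18.0]), ([18, 51, 98], [93.0, -0.0, 18.0]), ([18, 50, 98], [93.0, -4.0, 19.0]), ([18, 50, 97], [94.0, -10.0, 19.0])]
205 [([21, 51, 100], [89.0, 9.0, 18.0]), ([79, 63, 0], [91.0, 3.0, 24.0]), ([80, 62, 0], [91.0, -0.0, 25.0]), ([80, 63, 0], [91.0, -4.0, 25.0]), ([17, 51, 97], [89.0, -10.0, 19.0])]
210 [([19, 51, 99], [85.0, 9.0, 19.0]), ([79, 63, 0], [91.0, 3.0, 36.0]), ([80, 64, 0], [91.0, -0.0, 37.0]), ([80, 62, 0], [91.0, -3.0, 36.0]), ([18, 50, 97], [85.0, -10.0, 18.0])]
215 [([8, 9, 19], [102.0, 7.0, 75.0]), ([80, 62, 0], [91.0, 2.0, 46.0]), ([80, 61, 0], [91.0, -0.0, 46.0]), ([80, 63, 0], [91.0, -3.0, 47.0]), ([4, 10, 18], [102.0, -8.0, 77.0])]
220 [([6, 9, 8], [102.0, 6.0, 84.0]), ([10, 10, 10], [101.0, 2.0, 81.0]), ([19, 17, 0], [101.0, -0.0, 81.0]), ([8, 6, 5], [101.0, -3.0, 80.0]), ([9, 6, 8], [102.0, -7.0, 84.0])]
225 [([6, 5, 6], [102.0, 6.0, 92.0]), ([4, 7, 9], [101.0, 2.0, 89.0]), ([20, 21, 5], [100.0, -0.0, 87.0]), ([12, 12, 14], [101.0, -3.0, 88.0]), ([3, 6, 5], [102.0, -7.0, 92.0])]
230 [([4, 0, 1], [
[... 1907 characters left out ...]
 22, 22], [90.0, 1.0, 125.0]), ([29, 31, 32], [89.0, -0.0, 124.0]), ([24, 24, 26], [89.0, -2.0, 124.0]), ([10, 11, 12], [98.0, -5.0, 137.0])]
285 [([6, 10, 8], [90.0, 5.0, 130.0]), ([24, 25, 26], [87.0, 1.0, 125.0]), ([34, 37, 38], [86.0, -0.0, 124.0]), ([23, 25, 26], [87.0, -2.0, 125.0]), ([2, 3, 8], [96.0, -5.0, 138.0])]
290 [([7, 7, 7], [88.0, 5.0, 131.0]), ([25, 26, 28], [84.0, 2.0, 124.0]), ([134, 139, 146], [84.0, -0.0, 125.0]), ([20, 21, 20], [84.0, -2.0, 125.0]), ([5, 6, 9], [93.0, -5.0, 138.0])]
295 [([20, 17, 12], [85.0, 5.0, 130.0]), ([32, 29, 25], [81.0, 2.0, 124.0]), ([101, 101, 96], [81.0, -0.0, 124.0]), ([34, 29, 25], [81.0, -2.0, 124.0]), ([63, 49, 17], [114.0, -4.0, 170.0])]
```

The images show the shut fingers at u = 81–102 with their tips at z ≈ 75 mm, just above the fin top at 73 mm. The reported TCP z is 38 mm, and the pad face hasn't moved. So the real fingertips sit about 37 mm higher than the reported TCP. I'll open, step back over the fin, and go lower while watching force and pictures.

Request:
servo_tool:
  dp:
    - [-0.1,0,0]
    - [0,0,0.2]
    - [0,0,0.2]
    - [0,0,0.18]
    - [0,0,0]
  yaw: [0,0,0,0,0]
  fingers: 1.0

```text
time: 8.35
position: [0.5599, 0.0856, 0.0405]
tool_rot: [1.322, 1.132, -1.323]
ft_force: [0.2, 0.1, -0.4]
grip_width: 0.378
```

Request:
servo_tool:
  dp:
    - [0,0,0]
    - [0,0,0]
    - [0,0,0]
    - [0,0,0]
    - [0,0,0]
  yaw: [0,0,0,0,0]

```text
time: 8.85
position: [0.5601, 0.0871, 0.0405]
tool_rot: [1.321, 1.133, -1.321]
ft_force: [0.3, 0.6, 0.2]
grip_width: 0.83
```

Request:
servo_tool:
  dp:
    - [0.2,0,0]
    - [0.2,0,0]
    - [0.2,0,0]
    - [0.1,0,0]
    - [0,0,0]
  yaw: [0,0,0,0,0]

```text
time: 9.35
position: [0.5595, 0.0869, 0.0223]
tool_rot: [1.321, 1.133, -1.322]
ft_force: [0.1, 0.0, -0.0]
grip_width: 0.997
```

```bash
python3 g.py w4
python3 - <<'E'
from h import *
snap('side','s4')
a=cv2.imread('pics/s4.png')[90:240,180:330];cv2.imwrite('pics/s4c.png',cv2.resize(a,None,fx=4,fy=4))
E
```

```text
[0.5595 0.0869 0.0223] [ 0.0902  0.0074 -0.0185] tcp u 76.03098098289576 f.u 0.02093509421194468
pad face [126.3 126.2 126.3 126.2 126.3 126.3 126.3 126.2 126.3] line [139.  138.9 138.9 138.9 139.  138.9 138.9 138.9 138.9]
```

View pics/s4c.png

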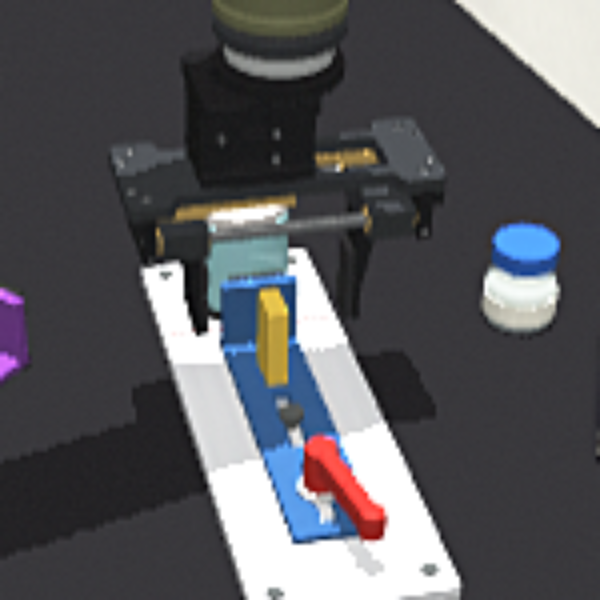

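View pics/w4.png

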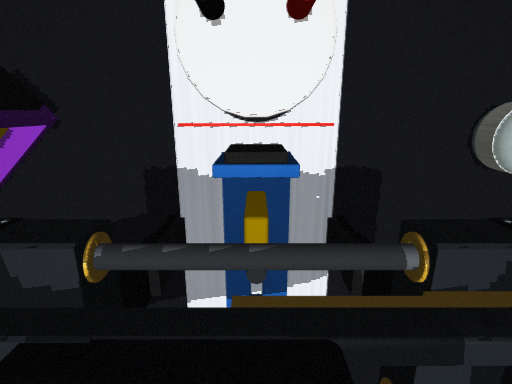

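Run:
```python
from h import *
u=np.array([.1513,.9885]);n=np.array([-.9885,.1513])
D=np.load('pics/s4.npz');im=D['im'];P=cloud('side',D['d'])
P=np.stack([1000*P[...,:2]@u-94.5,1000*P[...,:2]@n+540.2,1000*P[...,2]],-1)
v=im.max(2)
for sg in(1,-1):
    m=(v<70)&(P[...,1]*sg>25)&(P[...,1]*sg<75)&(P[...,0]>50)&(P[...,0]<100)&(P[...,2]>25)&(P[...,2]<130)
    q=P[m];print(sg,len(q),np.percentile(q,[0,10,50,90,100],axis=0).round(1))
```

```text
1 89 [[ 60.7  45.   60. ]
 [ 62.5  45.9  67.9]
 [ 65.   51.3  90.4]
 [ 69.6  56.  108.1]
 [ 83.8  58.8 114.3]]
-1 149 [[ 59.4 -59.5  57.3]
 [ 62.5 -52.6  64.6]
 [ 65.6 -47.1  93.5]
 [ 80.4 -42.7 115.5]
 [ 85.1 -42.  129.6]]
```

Side-view depth puts the fingertips at about 58 mm with the TCP at 22 mm, which confirms the offset. Now I'll lower to tips at about 40 mm and pinch.

Request:
servo_tool:
  dp:
    - [0.2,0,0]
    - [0.2,0,0]
    - [0.2,0,0]
    - [0.16,0,0]
    - [0,0,0]
  yaw: [0,0,0,0,0]
  fingers: 0.0
  grip_force: 25

```text
time: 9.95
position: [0.5594, 0.0868, 0.0031]
tool_rot: [1.32, 1.133, -1.323]
ft_force: [-0.4, -0.9, 0.1]
grip_width: 0.628
```

Request:
servo_tool:
  dp:
    - [0,0,0]
    - [0,0,0]
    - [0,0,0]
    - [0,0,0]
    - [0,0,0]
  yaw: [0,0,0,0,0]

```text
time: 10.45
position: [0.5602, 0.0871, 0.0041]
tool_rot: [1.322, 1.133, -1.321]
ft_force: [0.1, 0.7, 1.0]
grip_width: 0.172
```

Request:
servo_tool:
  dp:
    - [0,0,0]
    - [0,0,0]
    - [0,0,0]
    - [0,0,0]
    - [0,0,0]
  yaw: [0,0,0,0,0]

```text
time: 10.95
position: [0.5599, 0.0871, 0.0041]
tool_rot: [1.321, 1.133, -1.321]
ft_force: [-1.4, 0.4, 3.0]
grip_width: 0.158
```

Request:
servo_tool:
  dp:
    - [0,0,-0.08]
    - [0,0,-0.08]
    - [0,0,-0.08]
    - [0,0,-0.08]
    - [0,0,-0.04]
  yaw: [0,0,0,0,0]

```text
time: 11.45
position: [0.5617, 0.0927, 0.0041]
tool_rot: [1.321, 1.129, -1.324]
ft_force: [-2.0, -6.0, 4.6]
grip_width: 0.16
```

```bash
python3 g.py w5;python3 -c "
from h import *
s=ctrl.get_state();print(s['ft_force'],s['grip_width'])"
```

```text
[0.5617 0.0927 0.0041] [-2.0406 -5.9992  4.6241] tcp u 82.12126466452261 f.u -6.238908735011516
pad face [132.2 132.2 132.1 132.1 132.2 132.1 132.2 132.2 132.2] line [138.2 138.1 138.2 138.1 138.  138.1 138.2 138.4 138.7]
[-0.86753846 -5.63499931  3.51199713] 0.15874325600279882
```

Request:
servo_tool:
  dp:
    - [0,0,-0.08]
    - [0,0,-0.08]
    - [0,0,-0.08]
    - [0,0,-0.04]
    - [0,0,0]
  yaw: [0,0,0,0,0]

```text
time: 12.0
position: [0.5629, 0.0996, 0.0041]
tool_rot: [1.321, 1.129, -1.324]
ft_force: [-1.2, -5.2, 2.6]
grip_width: 0.159
```

```bash
python3 g.py w6
```

```text
[0.5629 0.0996 0.0041] [-1.1524 -5.2439  2.6493] tcp u 89.14025340800907 f.u -5.357976237238198
pad face [139.3 139.2 139.1 139.2 139.2 139.1 139.1 139.1 139.1] line []
```

Request:
servo_tool:
  dp:
    - [0,0,-0.04]
    - [0,0,-0.04]
    - [0,0,-0.04]
    - [0,0,0]
    - [0,0,0]
  yaw: [0,0,0,0,0]

```text
time: 12.55
position: [0.5633, 0.1025, 0.0041]
tool_rot: [1.321, 1.129, -1.324]
ft_force: [-2.2, -5.1, 2.7]
grip_width: 0.159
```

Request:
servo_tool:
  dp:
    - [0,0,-0.02]
    - [0,0,-0.02]
    - [0,0,0]
    - [0,0,0]
    - [0,0,0]
  yaw: [0,0,0,0,0]

```text
time: 13.05
position: [0.5635, 0.1033, 0.0041]
tool_rot: [1.321, 1.129, -1.324]
ft_force: [-2.4, -6.6, 3.0]
grip_width: 0.159
```

```bash
python3 g.py w7
```

```text
[0.5635 0.1033 0.0041] [-2.3767 -6.5651  2.9972] tcp u 92.81388956410777 f.u -6.849174413462998
pad face [] line []
```

Request:
servo_tool:
  dp:
    - [0,0,-0.02]
    - [0,0,-0.01]
    - [0,0,0]
    - [0,0,0]
    - [0,0,0]
  yaw: [0,0,0,0,0]

```text
time: 13.6
position: [0.5635, 0.1039, 0.0041]
tool_rot: [1.321, 1.129, -1.324]
ft_force: [-1.5, -6.8, 3.4]
grip_width: 0.158
```

```bash
python3 g.py w8
python3 - <<'E'
import cv2
a=cv2.imread('pics/w8.png')[90:250,170:345];cv2.imwrite('pics/w8c.png',cv2.resize(a,None,fx=3.5,fy=3.5,interpolation=cv2.INTER_CUBIC))
E
```

```text
[0.5635 0.1039 0.0041] [-1.5055 -6.8241  3.3608] tcp u 93.505641305339 f.u -6.973385424791831
pad face [] line []
```

View pics/w8c.png

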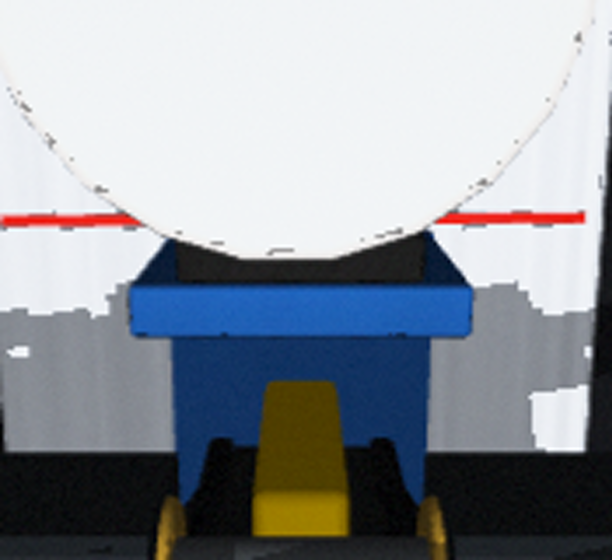

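Request:
servo_tool:
  dp:
    - [0,0,-0.01]
    - [0,0,-0.01]
    - [0,0,0]
    - [0,0,0]
    - [0,0,0]
  yaw: [0,0,0,0,0]

```text
time: 14.15
position: [0.5636, 0.1043, 0.0041]
tool_rot: [1.321, 1.128, -1.325]
ft_force: [-0.9, -6.5, 3.6]
grip_width: 0.156
```

Request:
servo_tool:
  dp:
    - [0,0,-0.01]
    - [0,0,-0.01]
    - [0,0,0]
    - [0,0,0]
    - [0,0,0]
  yaw: [0,0,0,0,0]

```text
time: 14.65
position: [0.5637, 0.1049, 0.0041]
tool_rot: [1.321, 1.128, -1.324]
ft_force: [-2.0, -6.2, 4.6]
grip_width: 0.157
```

```bash
python3 g.py w9
python3 - <<'E'
import cv2
a=cv2.imread('pics/w9.png')[90:250,170:345];cv2.imwrite('pics/w9c.png',cv2.resize(a,None,fx=3.5,fy=3.5,interpolation=cv2.INTER_CUBIC))
E
```

```text
[0.5637 0.1049 0.0041] [-2.0264 -6.1704  4.5935] tcp u 94.43620071088895 f.u -6.4059835072965
pad face [] line []
```

View pics/w9c.png

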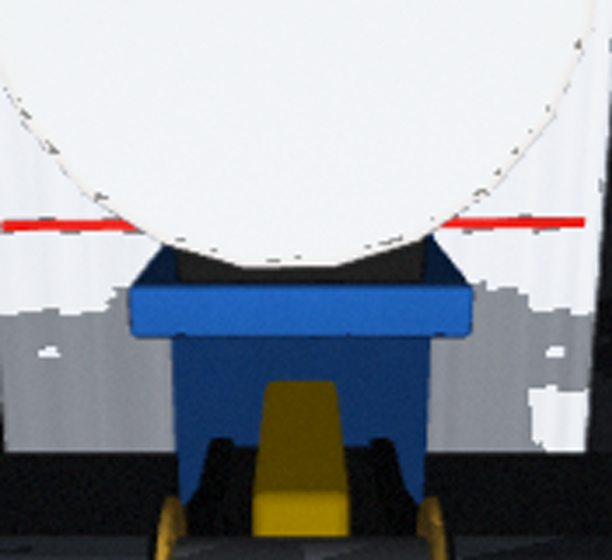

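Request:
servo_tool:
  dp:
    - [0,0,-0.01]
    - [0,0,-0.01]
    - [0,0,0]
    - [0,0,0]
    - [0,0,0]
  yaw: [0,0,0,0,0]

```text
time: 15.2
position: [0.5638, 0.1052, 0.0041]
tool_rot: [1.321, 1.128, -1.325]
ft_force: [-1.7, -7.2, 3.6]
grip_width: 0.159
```

```bash
python3 -c "
from h import *
s=ctrl.get_state();u=np.array([.1513,.9885]);print(s['position'][:2]@u*1000-94.5,s['ft_force'][:2]@u)"
```

```text
94.75106465110275 -7.379272284675856
```

Request:
servo_tool:
  dp:
    - [0,0,-0.01]
    - [0,0,0]
    - [0,0,0]
    - [0,0,0]
    - [0,0,0]
  yaw: [0,0,0,0,0]

```text
time: 15.7
position: [0.5638, 0.1052, 0.0041]
tool_rot: [1.32, 1.128, -1.325]
ft_force: [-1.7, -7.0, 4.4]
grip_width: 0.161
```

```bash
python3 g.py w10; python3 -c "
from h import *
s=ctrl.get_state();u=np.array([.1513,.9885]);print(s['position'][:2]@u*1000-94.5,s['ft_force'][:2]@u)
a=cv2.imread('pics/w10.png')[130:180,200:310];cv2.imwrite('pics/w10c.png',cv2.resize(a,None,fx=7,fy=7,interpolation=cv2.INTER_CUBIC))"
```

```text
[0.5638 0.1052 0.0041] [-1.749  -6.968   4.4406] tcp u 94.75654200319406 f.u -7.152494887611315
pad face [] line []
94.76404793963127 -7.6288452769886845
```

View pics/w10c.png

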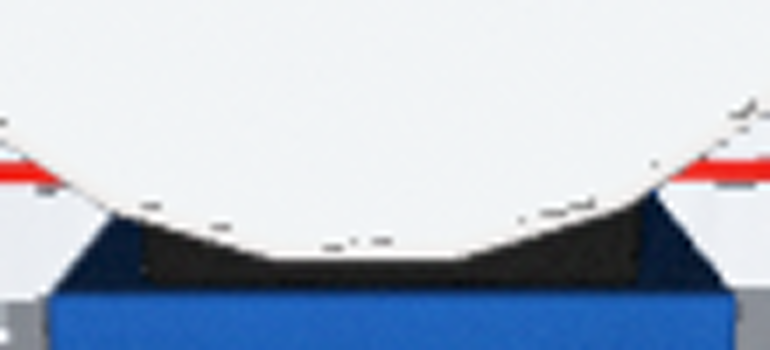

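Request:
servo_tool:
  dp:
    - [0,0,-0.01]
    - [0,0,0]
    - [0,0,0]
    - [0,0,0]
    - [0,0,0]
  yaw: [0,0,0,0,0]

```text
time: 16.25
position: [0.5638, 0.1052, 0.0041]
tool_rot: [1.32, 1.128, -1.325]
ft_force: [-1.9, -7.6, 5.3]
grip_width: 0.155
```

```bash
cat > f.py <<'E'
from h import *
u=np.array([.1513,.9885]);F=[]
for i in range(3):
    ctrl.get_image('wrist');s=ctrl.get_state();F.append(s['ft_force'][:2]@u)
print(s['position'][:2]@u*1000-94.5,np.round(F,1))
E
python3 f.py
```

```text
94.76994576306828 [-7.8 -6.9 -7.7]
```

Contact: the last two 0.25 mm pushes gave no motion, with the force steady at about 7.5 N. I'll ease the push most of the way off, then release.

Request:
servo_tool:
  dp:
    - [0,0,0.04]
    - [0,0,0.04]
    - [0,0,0.02]
    - [0,0,0]
    - [0,0,0]
  yaw: [0,0,0,0,0]

```text
time: 16.9
position: [0.5638, 0.1053, 0.0041]
tool_rot: [1.321, 1.13, -1.322]
ft_force: [-0.2, -6.9, 2.3]
grip_width: 0.156
```

```bash
python3 f.py
```

```text
94.84433018875603 [-5.8 -5.7 -6.1]
```

Request:
servo_tool:
  dp:
    - [0,0,0.04]
    - [0,0,0.02]
    - [0,0,0]
    - [0,0,0]
    - [0,0,0]
  yaw: [0,0,0,0,0]

```text
time: 17.55
position: [0.5638, 0.1053, 0.0041]
tool_rot: [1.322, 1.131, -1.32]
ft_force: [3.3, -3.9, 0.5]
grip_width: 0.155
```

```bash
python3 f.py
```

```text
94.93055052816746 [-4.1 -4.6 -3.3]
```

Request:
servo_tool:
  dp:
    - [0,0,0.04]
    - [0,0,0]
    - [0,0,0]
    - [0,0,0]
    - [0,0,0]
  yaw: [0,0,0,0,0]
  fingers: 0.5

```text
time: 18.2
position: [0.5625, 0.1051, 0.0039]
tool_rot: [1.321, 1.134, -1.321]
ft_force: [0.7, -0.1, -0.5]
grip_width: 0.48
```

Request:
servo_tool:
  dp:
    - [-0.3,0,0]
    - [-0.6,0,0]
    - [-0.6,0,0]
    - [-0.6,0,0]
    - [-0.6,0,0]
  yaw: [0,0,0,0,0]

```text
time: 18.7
position: [0.5633, 0.1046, 0.0736]
tool_rot: [1.323, 1.132, -1.32]
ft_force: [-0.0, 0.2, -0.4]
grip_width: 0.498
```

Request:
servo_tool:
  dp:
    - [-0.5,0,0.5]
    - [-0.3,0,0.8]
    - [0,0,0.8]
    - [0,0,0.8]
    - [0,0,0]
  yaw: [0,0,0,0,0]

```text
time: 19.2
position: [0.5508, 0.027, 0.0918]
tool_rot: [1.325, 1.128, -1.327]
ft_force: [0.3, 0.8, -0.7]
grip_width: 0.501
```

```bash
python3 - <<'E'
from h import *
im,d,s=snap('wrist','w11');print(s['position'],s['ft_force'],s['time']);snap('top','t11')
a=cv2.imread('pics/w11.png')
E
sed -i 's/V<240/V<300/' m.py; python3 m.py w11
```

```text
[0.55077625 0.02701285 0.09178822] [ 0.25444905  0.78196278 -0.70018575] 19.2
plate 17251 0.012239879799894049 ((552.9853515625, 44.15415954589844), (294.6922607421875, 120.35182189941406), 81.14338684082031)
edge [0.1498 0.9887 0.4948 0.0557] 81.38189
edge [0.1541 0.9881 0.6132 0.0471] 81.13467Traceback (most recent call last):
  File "m.py", line 22, in <module>
    f=cv2.fitLine(rl[:,:2].astype(np.float32),cv2.DIST_HUBER,0,1e-4,1e-4).ravel();print('redline',len(rl),rl.mean(0),np.degrees(np.arctan2(f[1],f[0])))
      ~~~~~~~~~~~^^^^^^^^^^^^^^^^^^^^^^^^^^^^^^^^^^^^^^^^^^^^^^^^^^^^^^^^
cv2.error: OpenCV(4.12.0) /io/opencv/modules/imgproc/src/linefit.cpp:50: error: (-215:Assertion failed) count > 0 in function 'fitLine2D_wods'
```

View pics/w11.png

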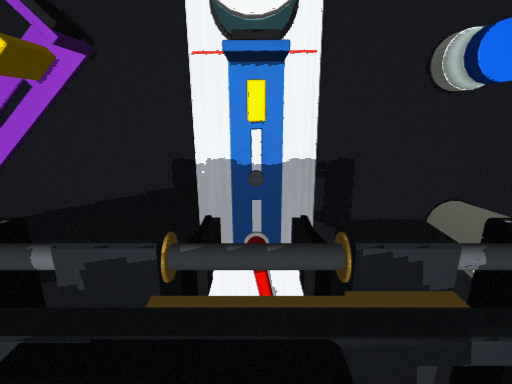

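The bracket is on the line: plate edge and red line both at about row 51-53. The lever pivot is at (257,240) and the arm runs towards (265,290). Next I'll measure the lever.

```bash
cat > lev.py <<'E'
from h import *
import sys
np.set_printoptions(precision=1,suppress=True)
u=np.array([.1513,.9885]);n=np.array([-.9885,.1513])
def st(P): return np.stack([1000*P[...,:2]@u-94.5,1000*P[...,:2]@n+540.2,1000*P[...,2]],-1)
for cam,f in [a.split(':') for a in sys.argv[1:]]:
    D=np.load('pics/%s.npz'%f);im=D['im'];P=st(cloud(cam,D['d'],dict(position=D['p'],tool_rot=D['r'])))
    hsv=cv2.cvtColor(im,cv2.COLOR_RGB2HSV);h,s_,v=hsv[...,0].astype(int),hsv[...,1],hsv[...,2]
    m=((h<8)|(h>172))&(s_>130)&(v>50)&(P[...,0]<40)&(P[...,0]>-140)&(abs(P[...,1])<90)&(P[...,2]>30)&(P[...,2]<75)
    q=P[m];print(f,len(q),np.percentile(q,[1,50,99],axis=0))
    t=q[q[:,2]>44]; print(cv2.minAreaRect(t[:,:2].astype(np.float32)))
    dd=np.hypot(t[:,0]+45,t[:,1]);tt=t[dd>56];print('tip',len(tt),tt.mean(0),'screw',np.radians(200)-(np.arctan2(tt[:,1].mean(),tt[:,0].mean()+45)%(2*np.pi)))
    pv=t[dd<14]; print('piv',len(pv),pv.mean(0) if len(pv) else '',cv2.minEnclosingCircle(tt[:,:2].astype(np.float32)) if len(tt) else '')
E
python3 lev.py top:top0 top:t11 wrist:w11 side:side0
```

```text
top0 184 [[-112.1  -13.8   46.3]
 [ -70.6   -3.1   52.5]
 [ -38.5   10.2   57.7]]
((-75.5103759765625, -3.935983657836914), (75.27449798583984, 15.569181442260742), 12.73286247253418)
tip 28 [-106.8   -9.9   53.5] screw 0.1909644453982713
piv 64 [-47.8   1.9  52. ] ((-106.45890808105469, -9.833433151245117), 6.428663730621338)
t11 167 [[-110.4  -13.8   47.4]
 [ -66.2   -3.1   52.5]
 [ -38.5    9.9   57.3]]
((-74.49647521972656, -3.3803577423095703), (73.28022003173828, 15.576801300048828), 11.70557689666748)
tip 24 [-106.3   -9.6   53.6] screw 0.19412966328683456
piv 65 [-47.5   1.9  52.1] ((-106.12164306640625, -9.56675910949707), 5.967096328735352)
w11 387 [[-86.  -14.4  30.8]
 [-68.4  -5.3  52.5]
 [-35.2   6.   54.2]]
((-71.65737915039062, -5.784781455993652), (31.994226455688477, 11.282964706420898), 11.62843132019043)
tip 0 [nan nan nan] screw nan
piv 20 [-57.6  -1.8  53.1] 
side0 219 [[-118.2  -16.2   32.4]
 [ -78.9   -3.7   48.3]
 [ -41.8   10.7   53.2]]
((-78.69371795654297, -5.985401153564453), (81.91526794433594, 17.614089965820312), 12.716249465942383)
tip 40 [-111.4  -10.5   49.9] screw 0.19219513327023208
piv 43 [-49.5   2.4  48.6] ((-110.05595397949219, -10.700515747070312), 9.340673446655273)lev.py:12: RuntimeWarning: Mean of empty slice.
  dd=np.hypot(t[:,0]+45,t[:,1]);tt=t[dd>56];print('tip',len(tt),tt.mean(0),'screw',np.radians(200)-(np.arctan2(tt[:,1].mean(),tt[:,0].mean()+45)%(2*np.pi)))
  ret = um.true_divide(
  ret = ret.dtype.type(ret / rcount)
```

Request:
servo_tool:
  dp:
    - [0,0.1,0.98]
    - [0,0.1,0.98]
    - [0,0.1,0.98]
    - [0,0.1,0.99]
    - [0,0.1,0.99]
  yaw: [0,0,0,0,0]

```text
time: 19.8
position: [0.5452, -0.0904, 0.0914]
tool_rot: [1.32, 1.134, -1.32]
ft_force: [0.4, 0.0, 0.2]
grip_width: 0.498
```

Request:
servo_tool:
  dp:
    - [0,0,0]
    - [0,0,0]
    - [0.5,0,0]
    - [0.5,0,0]
    - [0,0,0]
  yaw: [-1,-0.95,0,0,0]

```text
time: 20.3
position: [0.5431, -0.0897, 0.0636]
tool_rot: [1.17, 1.236, -1.176]
ft_force: [-0.5, 1.0, -0.3]
grip_width: 0.499
```

Run:
```python
from h import *
im,d,s=snap('side','s12');print(s['position'],R.from_rotvec(s['tool_rot']).as_matrix().round(3),s['joint_positions'].round(2))
snap('top','t12');snap('wrist','w12')
a=cv2.imread('pics/s12.png')[110:260,180:330];cv2.imwrite('pics/s12c.png',cv2.resize(a,None,fx=4,fy=4))
```

```text
[ 0.54310968 -0.08973035  0.06364143] [[-0.005  0.999  0.05 ]
 [ 0.     0.05  -0.999]
 [-1.    -0.005 -0.   ]] [-0.41  0.23  0.59  1.86 -0.14  1.1   0.29]
```

View pics/s12c.png

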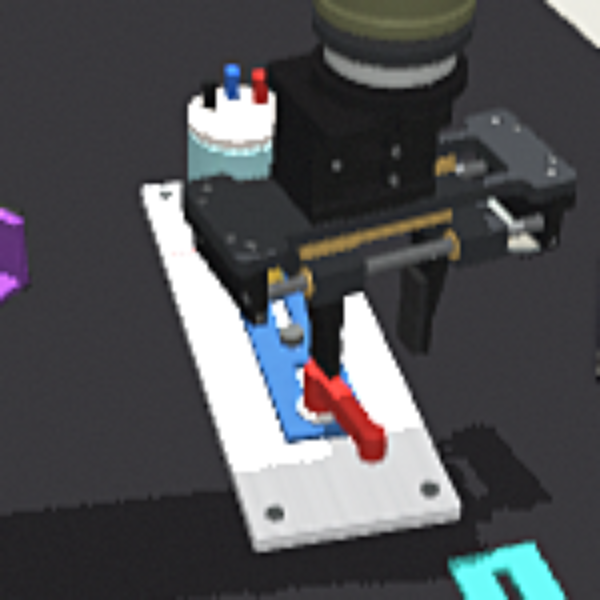

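View pics/w12.png

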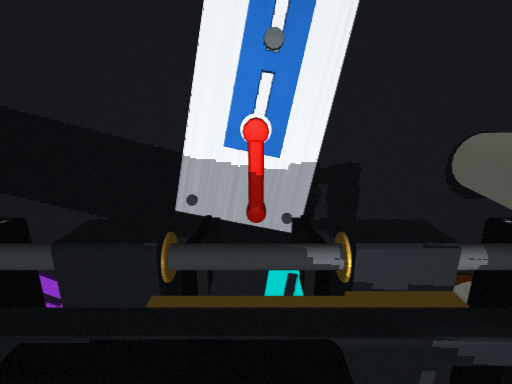

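```bash
python3 lev.py wrist:w12
```

```text
w12 1729 [[-112.8  -18.9   49.9]
 [ -69.4   -5.9   52.7]
 [ -36.7    7.9   55. ]]
((-75.32469940185547, -6.025505065917969), (80.7110595703125, 18.462648391723633), 11.049982070922852)
tip 301 [-106.3  -12.9   53.5] screw 0.14203227879975122
piv 640 [-46.7  -0.4  52.1] ((-106.38143157958984, -12.999040603637695), 8.582877159118652)
```

Request:
servo_tool:
  dp:
    - [0,0.05,0.26]
    - [0.6,0,0]
    - [0.7,0,0]
    - [0.7,0,0]
    - [0.54,0,0]
  yaw: [0,0,0,0,0]

```text
time: 20.95
position: [0.546, -0.0972, 0.0012]
tool_rot: [1.172, 1.233, -1.173]
ft_force: [-0.1, 0.7, 0.1]
grip_width: 0.502
```

Request:
servo_tool:
  dp:
    - [0,0,0]
    - [0,0,0]
    - [0,0,0]
    - [0,0,0]
    - [0,0,0]
  yaw: [0,0,0,0,0]
  fingers: 0.0
  grip_force: 20

```text
time: 21.45
position: [0.547, -0.0973, 0.0036]
tool_rot: [1.172, 1.232, -1.171]
ft_force: [-1.3, -0.2, 2.6]
grip_width: 0.178
```

Request:
servo_tool:
  dp:
    - [0,0,0]
    - [0,0,0]
    - [0,0,0]
    - [0,0,0]
    - [0,0,0]
  yaw: [0,0,0,0,0]

```text
time: 21.95
position: [0.5471, -0.0973, 0.0034]
tool_rot: [1.172, 1.232, -1.171]
ft_force: [-2.0, -1.0, 5.4]
grip_width: 0.174
```

Run:
```python
from h import *
im,d,s=snap('wrist','w13');print(s['position'],s['ft_force'],s['grip_width'],s['joint_positions'].round(2))
snap('side','s13')
a=cv2.imread('pics/s13.png')[110:260,180:330];cv2.imwrite('pics/s13c.png',cv2.resize(a,None,fx=4,fy=4))
```

```text
[ 0.54706448 -0.09726807  0.00343564] [-1.99219306 -0.9843678   5.43413353] 0.17351844760371746 [-0.37  0.32  0.57  1.9  -0.21  0.98  0.35]
```

View pics/s13c.png

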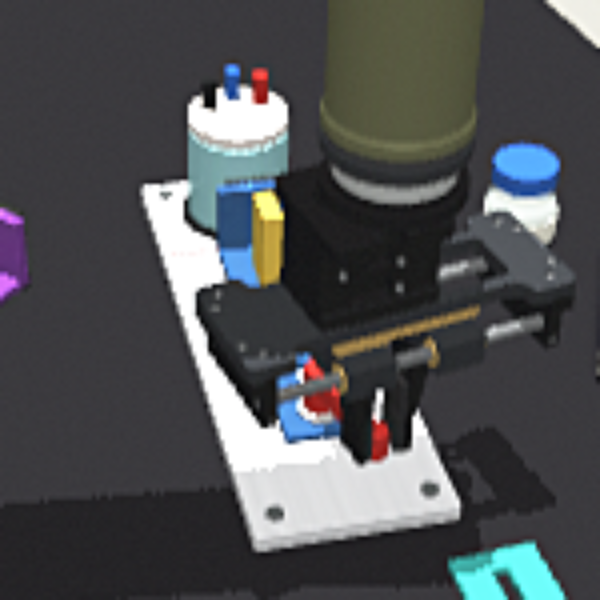

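Request:
servo_tool:
  dp:
    - [0,-0.178,-0.006]
    - [0,-0.178,-0.006]
    - [0,-0.178,-0.006]
    - [0,-0.178,-0.006]
    - [0,-0.178,-0.006]
  yaw: [0.667,0.667,0.667,0.667,0.667]

```text
time: 22.55
position: [0.5254, -0.0954, 0.0032]
tool_rot: [1.428, 1.049, -1.427]
ft_force: [0.1, -3.3, 2.8]
grip_width: 0.172
```

```bash
cat > k.py <<'E'
from h import *
piv=np.array([.5415,-.0328])
F=[]
for i in range(2):
    s=ctrl.get_state();M=R.from_rotvec(s['tool_rot']).as_matrix();F.append(M.T@s['ft_force'])
    r=s['position'][:2]-piv;a=np.degrees(np.arctan2(r[1],r[0]));er=r/np.linalg.norm(r);et=np.array([er[1],-er[0]])
    if i==0:
        print('t',s['time'],'rad',np.round(np.linalg.norm(r)*1000,1),'ang',a.round(1),'screw',np.round(np.radians((281.3-a)%360),3),'tool y ang',np.degrees(np.arctan2(M[1,1],M[0,1])).round(1),'grip',round(s['grip_width'],3))
    print('Ftan(on tool,cw+)',np.round(s['ft_force'][:2]@et,1),'Frad',np.round(s['ft_force'][:2]@er,1),'Fz',round(s['ft_force'][2],1),'Mz',round(s['torque'][2],2))
    ctrl.get_image('wrist')
E
python3 k.py
```

```text
t 22.55 rad 64.7 ang -104.4 screw 0.449 tool y ang -17.3 grip 0.172
Ftan(on tool,cw+) -0.9 Frad 3.2 Fz 2.8 Mz 0.06
Ftan(on tool,cw+) 0.4 Frad 3.6 Fz 3.5 Mz 0.07
```

Request:
servo_tool:
  dp:
    - [0,-0.178,0.01]
    - [0,-0.178,0.01]
    - [0,-0.178,0]
    - [0,-0.178,0]
    - [0,0,0]
  yaw: [0.667,0.667,0.667,0.667,0]

```text
time: 23.15
position: [0.5079, -0.088, 0.0029]
tool_rot: [1.62, 0.879, -1.62]
ft_force: [-2.4, -3.0, 2.2]
grip_width: 0.175
```

```bash
python3 k.py
```

```text
t 23.15 rad 64.6 ang -121.3 screw 0.744 tool y ang -33.0 grip 0.175
Ftan(on tool,cw+) 0.5 Frad 3.8 Fz 2.2 Mz -0.01
Ftan(on tool,cw+) 1.7 Frad 2.2 Fz 3.0 Mz -0.05
```

Request:
servo_tool:
  dp:
    - [0,-0.134,0.02]
    - [0,-0.134,0.01]
    - [0,-0.134,0]
    - [0,-0.134,0]
    - [0,0,0]
  yaw: [0.5,0.5,0.5,0.5,0]

```text
time: 23.75
position: [0.4975, -0.08, 0.0028]
tool_rot: [1.76, 0.729, -1.76]
ft_force: [-0.1, -1.6, 0.8]
grip_width: 0.173
```

```bash
python3 k.py
```

```text
t 23.75 rad 64.5 ang -133.0 screw 0.948 tool y ang -45.0 grip 0.173
Ftan(on tool,cw+) -1.0 Frad 1.2 Fz 0.8 Mz -0.04
Ftan(on tool,cw+) -0.2 Frad 0.9 Fz 0.1 Mz -0.0
```

Request:
servo_tool:
  dp:
    - [0,-0.134,0]
    - [0,-0.134,0]
    - [0,-0.134,0]
    - [0,0,0]
    - [0,0,0]
  yaw: [0.5,0.5,0.5,0,0]

```text
time: 24.35
position: [0.4908, -0.0727, 0.0029]
tool_rot: [1.862, 0.605, -1.861]
ft_force: [0.8, -1.0, 0.0]
grip_width: 0.171
```

```bash
python3 k.py
```

```text
t 24.35 rad 64.5 ang -141.8 screw 1.101 tool y ang -54.0 grip 0.171
Ftan(on tool,cw+) -1.3 Frad 0.0 Fz 0.0 Mz 0.04
Ftan(on tool,cw+) -1.1 Frad 0.5 Fz -0.8 Mz 0.01
```

Request:
servo_tool:
  dp:
    - [0,-0.09,0]
    - [0,-0.09,0]
    - [0,-0.09,0]
    - [0,-0.09,0]
    - [0,0,0]
  yaw: [0.333,0.333,0.333,0.333,0]

```text
time: 24.95
position: [0.486, -0.0655, 0.0029]
tool_rot: [1.949, 0.484, -1.948]
ft_force: [1.2, -2.0, -3.0]
grip_width: 0.173
```

```bash
python3 k.py
```

```text
t 24.95 rad 64.4 ang -149.5 screw 1.235 tool y ang -62.1 grip 0.173
Ftan(on tool,cw+) -2.4 Frad -0.0 Fz -3.0 Mz 0.07
Ftan(on tool,cw+) -3.5 Frad -0.6 Fz -2.6 Mz 0.04
```

Request:
servo_tool:
  dp:
    - [0,-0.09,0]
    - [0,-0.09,0]
    - [0,-0.09,0]
    - [0,0,0]
    - [0,0,0]
  yaw: [0.333,0.333,0.333,0,0]

```text
time: 25.55
position: [0.4829, -0.0595, 0.0029]
tool_rot: [2.012, 0.39, -2.011]
ft_force: [1.5, -2.4, -3.4]
grip_width: 0.174
```

```bash
python3 k.py
```

```text
t 25.55 rad 64.4 ang -155.5 screw 1.34 tool y ang -68.0 grip 0.174
Ftan(on tool,cw+) -2.8 Frad -0.4 Fz -3.4 Mz 0.03
Ftan(on tool,cw+) -3.8 Frad 0.1 Fz -4.5 Mz 0.06
```

Request:
servo_tool:
  dp:
    - [0.03,-0.09,0]
    - [0.03,-0.09,0]
    - [0,0,0]
    - [0,0,0]
    - [0,0,0]
  yaw: [0.333,0.333,0,0,0]

```text
time: 26.15
position: [0.4815, -0.056, 0.0025]
tool_rot: [2.052, 0.323, -2.052]
ft_force: [-2.2, -5.0, 7.3]
grip_width: 0.172
```

```bash
python3 k.py
```

```text
t 26.15 rad 64.4 ang -158.9 screw 1.399 tool y ang -72.1 grip 0.172
Ftan(on tool,cw+) -3.9 Frad 3.8 Fz 7.3 Mz 0.09
Ftan(on tool,cw+) -3.7 Frad 3.1 Fz 8.0 Mz 0.08
```

Request:
servo_tool:
  dp:
    - [0.03,-0.09,0]
    - [0,-0.09,0]
    - [0,0,0]
    - [0,0,0]
    - [0,0,0]
  yaw: [0.333,0.333,0,0,0]

```text
time: 26.75
position: [0.4802, -0.0523, 0.0023]
tool_rot: [2.092, 0.254, -2.092]
ft_force: [-3.5, -6.4, 11.7]
grip_width: 0.173
```

```bash
python3 k.py
```

```text
t 26.75 rad 64.3 ang -162.4 screw 1.46 tool y ang -76.1 grip 0.173
Ftan(on tool,cw+) -5.0 Frad 5.3 Fz 11.7 Mz 0.09
Ftan(on tool,cw+) -3.6 Frad 5.5 Fz 11.7 Mz 0.11
```

Request:
servo_tool:
  dp:
    - [-0.05,-0.045,0.04]
    - [0,-0.045,0.04]
    - [0,0,0]
    - [0,0,0]
    - [0,0,0]
  yaw: [0.167,0.167,0,0,0]

```text
time: 27.35
position: [0.4795, -0.0497, 0.0028]
tool_rot: [2.115, 0.219, -2.107]
ft_force: [4.4, -3.6, -2.8]
grip_width: 0.18
```

```bash
python3 k.py
```

```text
t 27.35 rad 64.2 ang -164.7 screw 1.502 tool y ang -78.1 grip 0.18
Ftan(on tool,cw+) -4.6 Frad -3.3 Fz -2.8 Mz 0.03
Ftan(on tool,cw+) -4.5 Frad -2.8 Fz -2.4 Mz 0.06
```

Request:
servo_tool:
  dp:
    - [0,-0.045,0.02]
    - [0,-0.045,0]
    - [0,0,0]
    - [0,0,0]
    - [0,0,0]
  yaw: [0.167,0.167,0,0,0]

```text
time: 27.95
position: [0.4791, -0.0476, 0.0028]
tool_rot: [2.136, 0.184, -2.125]
ft_force: [6.1, -3.8, -4.3]
grip_width: 0.173
```

```bash
python3 k.py
```

```text
t 27.95 rad 64.1 ang -166.7 screw 1.536 tool y ang -80.1 grip 0.173
Ftan(on tool,cw+) -5.1 Frad -5.0 Fz -4.3 Mz 0.04
Ftan(on tool,cw+) -5.9 Frad -4.1 Fz -4.4 Mz 0.03
```

Request:
servo_tool:
  dp:
    - [0.01,-0.06,-0.03]
    - [0,-0.06,-0.01]
    - [0,0,0]
    - [0,0,0]
    - [0,0,0]
  yaw: [0.2,0.2,0,0,0]

```text
time: 28.55
position: [0.4785, -0.045, 0.0027]
tool_rot: [2.156, 0.14, -2.15]
ft_force: [2.5, -5.9, 0.5]
grip_width: 0.176
```

```bash
python3 k.py
```

```text
t 28.55 rad 64.2 ang -169.1 screw 1.577 tool y ang -82.5 grip 0.176
Ftan(on tool,cw+) -6.3 Frad -1.4 Fz 0.5 Mz 0.05
Ftan(on tool,cw+) -6.1 Frad -0.7 Fz 0.9 Mz 0.01
```

Request:
servo_tool:
  dp:
    - [0,-0.06,0]
    - [0,-0.06,0]
    - [0,0,0]
    - [0,0,0]
    - [0,0,0]
  yaw: [0.2,0.2,0,0,0]

```text
time: 29.15
position: [0.478, -0.0423, 0.0026]
tool_rot: [2.178, 0.095, -2.172]
ft_force: [1.8, -6.3, 1.1]
grip_width: 0.176
```

```bash
python3 k.py
```

```text
t 29.15 rad 64.2 ang -171.5 screw 1.62 tool y ang -84.9 grip 0.176
Ftan(on tool,cw+) -6.5 Frad -0.9 Fz 1.1 Mz 0.06
Ftan(on tool,cw+) -6.4 Frad -0.8 Fz 1.5 Mz 0.08
```

Request:
servo_tool:
  dp:
    - [0,-0.05,0]
    - [0,-0.05,0]
    - [0,0,0]
    - [0,0,0]
    - [0,0,0]
  yaw: [0.167,0.167,0,0,0]

```text
time: 29.75
position: [0.4777, -0.0401, 0.0026]
tool_rot: [2.196, 0.057, -2.191]
ft_force: [2.3, -6.3, 2.2]
grip_width: 0.174
```

```bash
python3 k.py
```

```text
t 29.75 rad 64.2 ang -173.5 screw 1.654 tool y ang -86.9 grip 0.174
Ftan(on tool,cw+) -6.6 Frad -1.6 Fz 2.2 Mz 0.05
Ftan(on tool,cw+) -7.4 Frad -0.7 Fz 1.0 Mz 0.04
```

Request:
servo_tool:
  dp:
    - [0,-0.05,0]
    - [0,-0.05,0]
    - [0,0,0]
    - [0,0,0]
    - [0,0,0]
  yaw: [0.167,0.167,0,0,0]

```text
time: 30.35
position: [0.4775, -0.0377, 0.0026]
tool_rot: [2.213, 0.019, -2.209]
ft_force: [1.5, -6.6, 2.9]
grip_width: 0.179
```

```bash
python3 k.py
```

```text
t 30.35 rad 64.2 ang -175.6 screw 1.691 tool y ang -88.9 grip 0.179
Ftan(on tool,cw+) -6.7 Frad -1.0 Fz 2.9 Mz 0.04
Ftan(on tool,cw+) -7.1 Frad -0.8 Fz 1.6 Mz 0.07
```

Request:
servo_tool:
  dp:
    - [0,-0.05,0]
    - [0,-0.05,0]
    - [0,0,0]
    - [0,0,0]
    - [0,0,0]
  yaw: [0.167,0.167,0,0,0]

```text
time: 30.95
position: [0.4774, -0.0355, 0.0026]
tool_rot: [-2.216, 0.02, 2.212]
ft_force: [1.5, -6.8, 2.4]
grip_width: 0.174
```

```bash
python3 k.py
```

```text
t 30.95 rad 64.2 ang -177.6 screw 1.727 tool y ang -90.9 grip 0.174
Ftan(on tool,cw+) -6.8 Frad -1.2 Fz 2.4 Mz 0.04
Ftan(on tool,cw+) -6.8 Frad -1.1 Fz 1.6 Mz 0.07
```

Request:
servo_tool:
  dp:
    - [0,-0.05,0]
    - [0,-0.05,0]
    - [0,0,0]
    - [0,0,0]
    - [0,0,0]
  yaw: [0.167,0.167,0,0,0]

```text
time: 31.55
position: [0.4773, -0.0331, 0.0026]
tool_rot: [-2.198, 0.059, 2.195]
ft_force: [0.3, -8.0, 1.8]
grip_width: 0.174
```

```bash
python3 k.py
```

```text
t 31.55 rad 64.2 ang -179.7 screw 1.763 tool y ang -92.9 grip 0.174
Ftan(on tool,cw+) -8.0 Frad -0.2 Fz 1.8 Mz 0.1
Ftan(on tool,cw+) -7.9 Frad -1.6 Fz 2.8 Mz 0.07
```

Request:
servo_tool:
  dp:
    - [0,-0.05,0]
    - [0,-0.05,0]
    - [0,0,0]
    - [0,0,0]
    - [0,0,0]
  yaw: [0.167,0.167,0,0,0]

```text
time: 32.15
position: [0.4773, -0.0309, 0.0026]
tool_rot: [-2.18, 0.097, 2.177]
ft_force: [1.0, -8.3, 2.7]
grip_width: 0.175
```

```bash
python3 k.py
```

```text
t 32.15 rad 64.2 ang 178.3 screw 1.798 tool y ang -95.0 grip 0.175
Ftan(on tool,cw+) -8.3 Frad -1.2 Fz 2.7 Mz 0.05
Ftan(on tool,cw+) -8.0 Frad -1.1 Fz 3.5 Mz 0.0
```

Request:
servo_tool:
  dp:
    - [0,-0.05,0]
    - [0,-0.05,0]
    - [0,0,0]
    - [0,0,0]
    - [0,0,0]
  yaw: [0.167,0.167,0,0,0]

```text
time: 32.75
position: [0.4775, -0.0285, 0.0025]
tool_rot: [-2.161, 0.134, 2.158]
ft_force: [0.8, -7.9, 3.1]
grip_width: 0.174
```

```bash
python3 k.py
```

```text
t 32.75 rad 64.2 ang 176.2 screw 1.835 tool y ang -97.0 grip 0.174
Ftan(on tool,cw+) -7.8 Frad -1.3 Fz 3.1 Mz 0.03
Ftan(on tool,cw+) -7.9 Frad -1.1 Fz 2.8 Mz 0.03
```

Request:
servo_tool:
  dp:
    - [0,-0.05,0]
    - [0,-0.05,0]
    - [0,0,0]
    - [0,0,0]
    - [0,0,0]
  yaw: [0.167,0.167,0,0,0]

```text
time: 33.35
position: [0.4777, -0.0263, 0.0025]
tool_rot: [-2.142, 0.171, 2.14]
ft_force: [0.1, -8.6, 3.8]
grip_width: 0.174
```

```bash
python3 k.py
```

```text
t 33.35 rad 64.2 ang 174.2 screw 1.87 tool y ang -99.0 grip 0.174
Ftan(on tool,cw+) -8.5 Frad -1.0 Fz 3.8 Mz 0.02
Ftan(on tool,cw+) -8.1 Frad -1.1 Fz 3.3 Mz -0.01
```

Request:
servo_tool:
  dp:
    - [0,-0.05,0]
    - [0,-0.05,0]
    - [0,0,0]
    - [0,0,0]
    - [0,0,0]
  yaw: [0.167,0.167,0,0,0]

```text
time: 33.95
position: [0.4779, -0.024, 0.0025]
tool_rot: [-2.123, 0.207, 2.121]
ft_force: [0.1, -9.2, 3.1]
grip_width: 0.173
```

```bash
python3 k.py; python3 k.py
```

```text
t 33.95 rad 64.2 ang 172.1 screw 1.906 tool y ang -101.0 grip 0.173
Ftan(on tool,cw+) -9.1 Frad -1.4 Fz 3.1 Mz 0.03
Ftan(on tool,cw+) -8.9 Frad -0.7 Fz 3.7 Mz 0.03
t 34.05 rad 64.2 ang 172.1 screw 1.905 tool y ang -101.0 grip 0.175
Ftan(on tool,cw+) -9.1 Frad -2.0 Fz 3.4 Mz -0.01
Ftan(on tool,cw+) -9.2 Frad -1.4 Fz 4.0 Mz 0.06
```

Request:
servo_tool:
  dp:
    - [0,0.05,0]
    - [0,0.05,0]
    - [0,0.02,0]
    - [0,0,0]
    - [0,0,0]
  yaw: [0,0,0,0,0]

```text
time: 34.65
position: [0.4779, -0.0242, 0.0024]
tool_rot: [-2.123, 0.203, 2.12]
ft_force: [1.9, -5.2, 4.7]
grip_width: 0.175
```

```bash
python3 k.py
```

```text
t 34.65 rad 64.2 ang 172.3 screw 1.902 tool y ang -100.9 grip 0.175
Ftan(on tool,cw+) -4.9 Frad -2.6 Fz 4.7 Mz 0.07
Ftan(on tool,cw+) -4.4 Frad -1.8 Fz 5.6 Mz 0.04
```

Request:
servo_tool:
  dp:
    - [0,0.04,0]
    - [0,0.02,0]
    - [0,0,0]
    - [0,0,0]
    - [0,0,0]
  yaw: [0,0,0,0,0]

```text
time: 35.25
position: [0.4778, -0.0244, 0.0024]
tool_rot: [-2.123, 0.201, 2.119]
ft_force: [0.8, -1.8, 5.8]
grip_width: 0.176
```

Request:
servo_tool:
  dp:
    - [0,0,0]
    - [0,0,0]
    - [0,0,0]
    - [0,0,0]
    - [0,0,0]
  yaw: [0,0,0,0,0]
  fingers: 0.45

```text
time: 35.75
position: [0.4761, -0.025, 0.0014]
tool_rot: [-2.12, 0.203, 2.122]
ft_force: [-0.8, 0.3, -0.2]
grip_width: 0.439
```

Request:
servo_tool:
  dp:
    - [-0.5,0,0]
    - [-0.8,0,0]
    - [-0.8,0,0]
    - [-0.8,0,0]
    - [-0.8,0,0]
  yaw: [0,0,0,0,0]

```text
time: 36.25
position: [0.4767, -0.0254, 0.0959]
tool_rot: [-2.122, 0.203, 2.12]
ft_force: [0.2, -0.5, -0.4]
grip_width: 0.446
```

Request:
servo_tool:
  dp:
    - [-0.6,0,0.4]
    - [0,0,0.8]
    - [0,0,0.8]
    - [0,0,0]
    - [0,0,0]
  yaw: [0,0,0,0,0]

```text
time: 36.75
position: [0.4282, -0.0157, 0.11]
tool_rot: [-2.123, 0.201, 2.119]
ft_force: [-0.1, 0.3, -0.1]
grip_width: 0.446
```

```bash
python3 - <<'E'
from h import *
im,d,s=snap('wrist','w14');print(s['position'],s['ft_force'],s['time']);snap('top','t14');snap('side','s14')
a=cv2.imread('pics/t14.png')[130:225,115:310];cv2.imwrite('pics/t14c.png',cv2.resize(a,None,fx=4,fy=4,interpolation=cv2.INTER_CUBIC))
E
python3 lev.py wrist:w14 top:t14
```

```text
[ 0.42818679 -0.0156827   0.10997461] [-0.05287886  0.26556916 -0.10375339] 36.75
w14 1424 [[-53.8  -7.9  48.4]
 [-45.9  25.4  51.2]
 [-37.2  69.5  53.4]]
((-44.85836410522461, 31.224279403686523), (80.44171142578125, 18.564117431640625), 88.87671661376953)
tip 250 [-46.5  63.2  52.1] screw 1.8967102490567331
piv 511 [-45.4   1.8  50.7] ((-46.84992599487305, 62.851226806640625), 8.668412208557129)
t14 70 [[-52.1  -5.2  46.6]
 [-46.2   7.3  50.7]
 [-40.2  23.7  54.3]]
((-47.16012191772461, 8.946054458618164), (10.775128364562988, 28.72513198852539), 8.893780708312988)
tip 0 [nan nan nan] screw nan
piv 49 [-46.    3.5  50.4] lev.py:12: RuntimeWarning: Mean of empty slice.
  dd=np.hypot(t[:,0]+45,t[:,1]);tt=t[dd>56];print('tip',len(tt),tt.mean(0),'screw',np.radians(200)-(np.arctan2(tt[:,1].mean(),tt[:,0].mean()+45)%(2*np.pi)))
  ret = um.true_divide(
  ret = ret.dtype.type(ret / rcount)
```

View pics/w14.png

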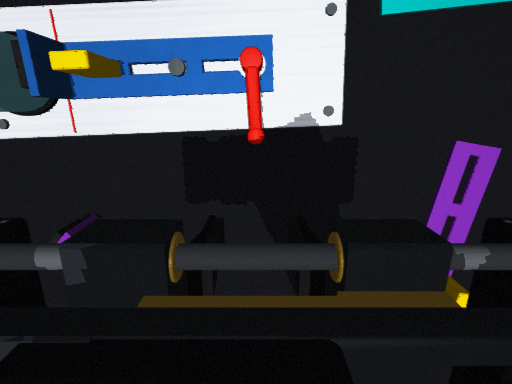

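View pics/t14c.png

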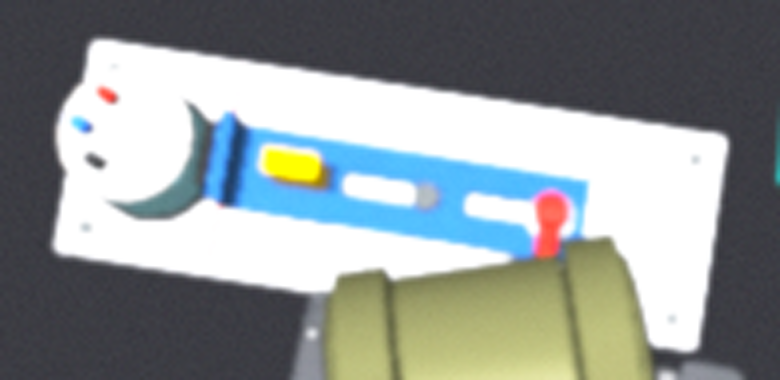

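Run:
```python
from h import *
np.set_printoptions(precision=1,suppress=True)
u=np.array([.1513,.9885]);n=np.array([-.9885,.1513])
def st(P): return np.stack([1000*P[...,:2]@u-94.5,1000*P[...,:2]@n+540.2,1000*P[...,2]],-1)
for cam,f in(('top','top0'),('top','t11'),('top','t14'),('wrist','w1'),('wrist','w11'),('wrist','w14')):
    D=np.load('pics/%s.npz'%f);im=D['im'];P=st(cloud(cam,D['d'],dict(position=D['p'],tool_rot=D['r'])))
    hsv=cv2.cvtColor(im,cv2.COLOR_RGB2HSV);h,s_,v=hsv[...,0].astype(int),hsv[...,1],hsv[...,2]
    inr=(P[...,0]>-100)&(P[...,0]<160)&(abs(P[...,1])<50)
    y=P[inr&(h>18)&(h<35)&(s_>140)&(v>50)&(P[...,2]>69)];b=P[inr&(h>98)&(h<125)&(s_>120)&(v>40)&(abs(P[...,2]-18)<4)]
    w=P[inr&(h>98)&(h<125)&(s_>120)&(v>40)&(P[...,2]>59)]
    r=P[inr&((h<8)|(h>172))&(s_>60)&(abs(P[...,2]-12)<5)&(P[...,0]>120)]
    print(f,'fin x',np.percentile(y[:,0],[3,97]) if len(y) else '', 'plate x',np.percentile(b[:,0],[.5,99.5]) if len(b) else '','wall x',np.percentile(w[:,0],[3,97]) if len(w) else '','line',np.median(r[:,0]) if len(r) else '', 'wall y',np.percentile(w[:,1],[2,98]) if len(w) else '')
a=cv2.imread('pics/w14.png')[0:140,0:140];cv2.imwrite('pics/w14c.png',cv2.resize(a,None,fx=4,fy=4,interpolation=cv2.INTER_CUBIC))
a=cv2.imread('pics/w11.png')[20:100,180:330];cv2.imwrite('pics/w11c.png',cv2.resize(a,None,fx=5,fy=5,interpolation=cv2.INTER_CUBIC))
```

```text
top0 fin x [61.9 87.5] plate x [-80.4 110.9] wall x [110.6 119.9] line 140.86619361694085 wall y [-17.9  24.5]
t11 fin x  plate x [-61.4  -8.5] wall x  line  wall y 
t14 fin x [ 80.2 106.3] plate x [-60.2 129.7] wall x [129.2 138.7] line  wall y [-18.3  22.5]
w1 fin x [ 68.9 109.5] plate x [-82.1 105.2] wall x [106.9 119. ] line 138.67524219916552 wall y [-22.9  23.1]
w11 fin x [ 38.6 103.2] plate x [-44.1 129.7] wall x [129.5 137.2] line 138.57256062826752 wall y [-24.6  22.2]
w14 fin x [ 79.9 107.9] plate x [-64.3 130.1] wall x [129.2 137.5] line 138.70220124958058 wall y [-24.8  22.8]
```

View pics/w14c.png

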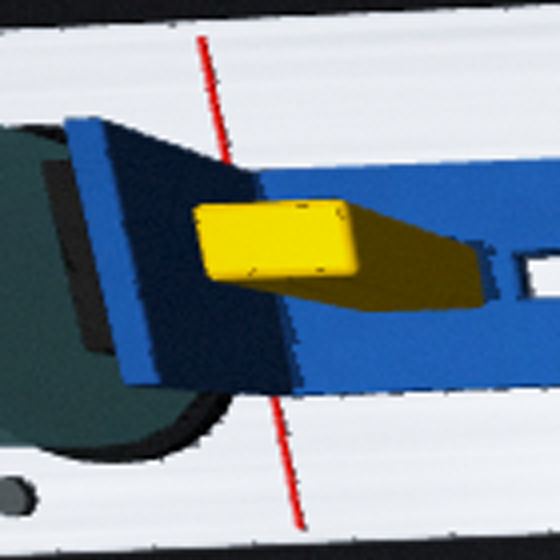

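View pics/w11c.png

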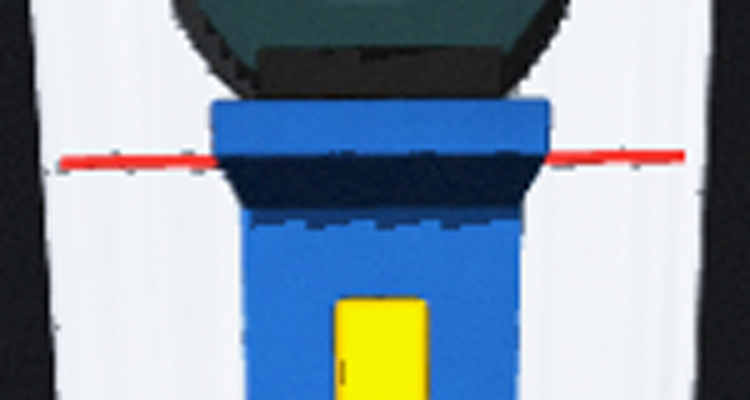

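The wall front is at the line before and after clamping (137.2 then 137.5 mm). The lever reads 1.90 rad, and the robot is clear with about zero force on it. Handing in.

```bash
python3 -c "
from bench import ctrl
s=ctrl.get_state();print(s['time'],s['ft_force']);print(ctrl.close_job())"
```

```text
36.9 [ 0.40023509 -0.01336919  0.48144601]
the job is handed in; nothing more can be done
None
```

The job is handed in at 36.9 s. The blue bracket is on the red line with its pad against the glass cell, and the clamping lever is tight.

- **Bracket:** I pinched the yellow fin and slid the bracket about 18.5 mm. Two further 0.25 mm pushes then gave no motion, which I took as contact with the cell. The push, drag included, never read above about 8 N, and I eased it off before letting go.
- **Lever:** I swung it clockwise from about 0.14 to 1.90 rad. The force at the tip rose steadily to about 9 N, below the 13 N forcing limit. I then eased off and released it, and it stayed at 1.90 rad.
- **Last checks:** The front wall measured 137.2 mm before clamping and 137.5 mm after, so clamping did not move it beyond the measuring error. That puts the bracket within about 0.5 mm of the line. The robot was touching nothing, and I never went near the bottle, beaker or jar.

**What disagreed:**
- **Fingertip height:** The fingertips sat about 37 mm higher than the reported tool position. My first pinch therefore closed above the fin and touched nothing. I saw this in the images and corrected for it.
- **Pressing down on the lever:** While tightening, the arm briefly pressed down on the lever tip with about 12 N, and I corrected that too.
- **Lever stiffness:** The tip force rose gradually, so "barely turns at 6 to 9 N" rests on reaching about 9 N, not on a sharp stop.
- **Pad contact:** Once the bracket was released I could not measure the contact force on the glass directly.

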